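Clamp the clip-top lens jar shut

ROBOT

A 6-joint arm with a two-finger parallel gripper is mounted at the origin on the work surface. World frame = base frame: x ahead of the robot, y to its left, z up, the work surface at z = 0. Lengths are in m, angles in rad, forces in N, time in s.
With the tool pointing down it reaches from about 0.3 to 0.825 m from the base axis. Payload 5.4 kg.
Tool frame: the origin (TCP) lies midway between the tips of the shut fingers; the grasp point (between the pads) lies 19 mm behind it; z points along the fingers, y is the direction in which the jaws open and shut (so a half turn about z gives the same grasp; the last joint's range is limited). The gripper opens to 92 mm and grips with 3 to 60 N. Pads are 20 mm wide; open, the fingers measure 128 mm over their backs; the gripper's body (75 mm by 189 mm) begins 69 mm behind the grasp point.
Start: joints at [1.076, 0.158, 1.597, -0, 1.386, -0.21], TCP at [0.162, 0.552, 0.215] pointing down, gripper open.
Joint ranges: [-2.91, 2.91], [-0.94, 2.29], [0.18, 2.7], [-1.29, 4.43], [0.17, 2.64], [-3, 3]. Speed limits (rad/s): [2.57, 2.57, 3.14, 3.14, 3.14, 3.14].

INTERFACE

Orientations are given as a rotation vector (axis times angle).
In Python, from cell import arm gives the robot as it stands.
- The arm moves only by the tool send_rows, never from a script. Its argument "motion" is a list of rows, each a list of 3 entries, a list of its own where there are three numbers: the closure, from 0 (fully open) to 1 (shut), then the shift along the tool's x, y, z in m, then the turn, a rotation vector about the tool's x, y, z in rad. In form: [[gripper, [x, y, z], [rx, ry, rz]], ...]. A call has 1 to 5 rows; each row is the pose to reach, as a shift and turn from the pose measured when the call began, along the tool's axes at that moment; what a row does not reach only later rows make up. A row lasts 1/10 s, in which the tool goes at most 50 mm and 8.59 degrees, less where a joint would pass 70% of its speed; a pose out of reach is approached as far as the arm can. A call with a gripper value outside its range is refused whole. The fingers move at their own pace and stop on an object; the grip force is fixed at half the most. Time passes only in rows, so rows that repeat a pose let the fingers close. It gives the time, the measured TCP pose, the force and the opening at its end, in the units of the state.
- arm.sense(): the state, without advancing time (a new reading comes with each control period).
- arm.capture(name): name is "scene" or "top" or "wrist"; returns the picture (384x512x3 uint8, red, green, blue); there is no depth.
- arm.camera_info(name): a dict with "vertical_fov" (degrees; the focal length in pixels is half the picture's height over the tangent of half this angle, whatever the lens; pixels are square), "cx", "cy" (the principal point, pixels), "xyz" and "orientation" of the camera in the world. Camera axes: x right, y up, looking along -z (the intrinsics and any distortion apply to the point x, -y, -z); pixel columns grow to the right and rows downward; lengths in m; the calibration is good to about 2 mm. A picture is of the moment at which its call begins: read the wrist's pose just before it. camera_info takes no time and is no camera call; for the wrist camera it gives the pose at the moment of the call.
- arm.finish_job(): hands the job in, once; it reports no verdict.
The state is a dict: "time": time; "q": joint angles; "dq": joint speeds; "joint_efforts": joint torques, N m; "tool_pos": TCP position; "tcp_rot": TCP orientation; "ft_force": force on the tool from outside, world axes, zero at the start; "wrist_torque": the same for the moment, N m; "gripper_width": finger opening in m.
Only numpy, scipy, OpenCV 4.12 (cv2) and the standard library are available. Lean on these libraries where they do the work, as an engineer would, in place of code of your own. Each camera call takes 0.05 s, during which the arm holds its last target.

TASK

Close the square clip-top glass jar on the rack: swing its hinged lid down onto the seal, and only then swing the wire bail up and over the lid's ridge, past center and fully home against its stop, so that the lid is clamped. Press no harder than the clasp needs, since it is glass, and leave the other things on the rack where they are.

Things in the scene. Friction and masses are not known exactly. Their poses are not given: they have to be found in the camera images.
- jar: Clear glass clip-top jar, 100 x 100 mm square, 93 mm high without its lid, fixed to the rack by a bamboo frame round its foot (126 mm square, 14 mm high): it cannot slide or tip. Origin: centre of its underside, on the rack's top. z up; -x is its front, roughly towards the robot (the bail lies there); +x its back (lid hinge). Offsets below are in this frame.
- lid (a joint): Angle of the jar's glass lid, rad: 0 = shut flat on the seal; grows as it opens up and back about the hinge at the jar's back, at most 1.6. Stiff: it stays where it is left; 1 to 4 N at its front edge moves it. Square slab 88 x 88 x 10 mm with a ridge on top; the flat strip between ridge and front edge, 30 mm deep, is free to push on. The seal gives 1 mm per 8 N.
- lid_hinge (a point): Middle of the lid's hinge axis (parallel to the jar's y), half-way through the slab's thickness: x = +44, z = 98 mm in the jar's frame.
- lid_edge (a point): Middle of the lid's front edge, on its outer (upper) face, 88 mm from the hinge; moves with the lid.
- lid_ridge (a point): Middle of the crest of the rounded ridge on the lid's outer face, midway between hinge and front edge. The ridge runs along y, 70 mm long, 28 mm wide, its crest 28.5 mm above the slab's outer face. Moves with the lid.
- bail (a joint): Angle of the wire bail, rad: 0 = fully open, folded to the front, hanging 0.18 rad below level; 1.75 = upright; 1.855 = fully home at its rigid stop. It stays where it is left. With the lid shut it rubs over the lid's ridge from about 1.58 on (some 5 to 12 N at the tab); it may not snap home by itself: push on until the stop. With the lid open the two collide.
- bail_pivot (a point): Middle of the bail's pivot axis (parallel to the jar's y): x = 0, z = 70 mm in the jar's frame. The bail is a U of 6 mm steel wire: two arms beside the jar at y = +-56 mm and a crossbar 62 mm from this axis.
- bail_tab (a point): Centre of the bail's thumb tab: flat steel, 36 mm wide (along y), 5 mm thick, standing radially out of the crossbar's middle, 62 to 90 mm from the pivot axis (centre at 76). Moves with the bail. At the start it juts out in front of the jar and can be pushed up from below; only about 10 mm lie between crossbar and glass.
- tray_mid (a point): Centre of the loose white lens tray, 150 x 90 x 22 mm. Bystander.
- case_mid (a point): Centre of the loose twist-cap lens case, 80 x 36 x 24 mm, two round caps side by side. Bystander.
- tweezer_mid (a point): Centre of the loose aluminium tweezer, 125 x 12 x 8 mm. Bystander.
- mirror: Plastic mirror clipped to the rack: a round upright plate of 100 mm diameter on a stem, 155 mm high in all. Origin: centre of its underside. Fixed. Bystander.

How it is judged:
By the outcome, as a careful person would: the job done as asked, in the order asked, and still so for the second after the job is handed in, with the robot touching nothing.
It also fails if it takes over 48 s, if anything falls off the work surface, if the arm or the gripper's body presses on something with over 40 N, if the wrist force passes 120 N, or if a joint passes its speed limit or range.

## Working session

There is one attempt and no reset: what is moved stays moved. The work goes in short steps, Python scripts to look and compute and a tool call to move; the robot and the scene stay as the last step left them, time stands still between calls to the robot, and variables do not carry over. Pictures are saved under pics/ and viewed, and the job is handed in when it is done.

Besides the shell and the picture viewer there is one more tool, called after ">>>" as a command line: name --argument value ..., lists and objects as JSON in quotes. send_rows: Moves the arm, as the interface text tells. Its arguments: {"type":"object","properties":{"motion":{"type":"array","items":{"type":"array"}}},"required":["motion"]}

```bash
ls; mkdir -p pics
python3 - <<'E'
from cell import arm
import cv2
s=arm.sense();print(s)
for n in ["scene","top","wrist"]:
    print(n,arm.camera_info(n))
    cv2.imwrite(f"pics/{n}0.png",arm.capture(n)[:,:,::-1])
E
```

```text
pics
{'time': 0.0, 'q': array([ 1.07593257e+00,  1.59048436e-01,  1.59823661e+00, -2.66068334e-05,
        1.38614679e+00, -2.10096575e-01]), 'dq': array([-3.83056673e-05, -1.09265670e-03,  2.00572535e-04, -9.02415901e-04,
        6.43207673e-04, -6.85846507e-04]), 'joint_efforts': array([-1.45686481e-03, -3.85576701e+01, -3.22103870e+01,  6.99220528e-02,
        3.81290959e-02, -1.28704123e-04]), 'tool_pos': array([0.16126415, 0.55128014, 0.21361705]), 'tcp_rot': array([-4.45706955e-01, -3.10919724e+00,  2.72501492e-03]), 'ft_force': array([-0.18503195,  0.9250228 ,  0.69274868]), 'wrist_torque': array([ 0.00623606, -0.00033166,  0.04165723]), 'gripper_width': 0.09177027705338368}
scene {'vertical_fov': 53.3536583417657, 'cx': 250.56079652174984, 'cy': 195.43454481237072, 'xyz': array([ 1.03509628, -0.43024069,  0.84077143]), 'orientation': array([0.70462444, 0.29937548, 0.72940098])}
top {'vertical_fov': 42.25482629413007, 'cx': 261.48935027336074, 'cy': 188.4460148264685, 'xyz': array([ 0.55476273, -0.01733779,  1.27358723]), 'orientation': array([ 0.0556585 , -0.04847636, -1.561569  ])}
wrist {'vertical_fov': 58.826051968121625, 'cx': 257.70946853497827, 'cy': 188.79043612988522, 'xyz': array([0.07966583, 0.5755932 , 0.38387321]), 'orientation': array([-0.26111537, -0.19212312,  1.27584669])}
```

View pics/scene0.png

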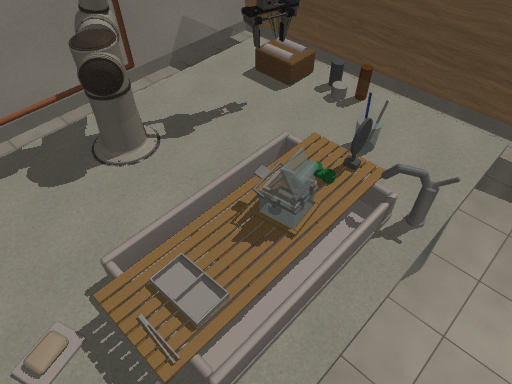

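View pics/top0.png

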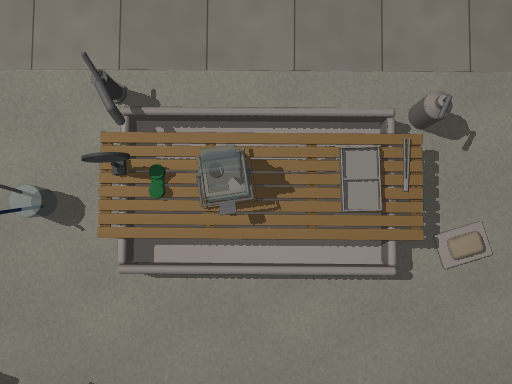

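View pics/wrist0.png

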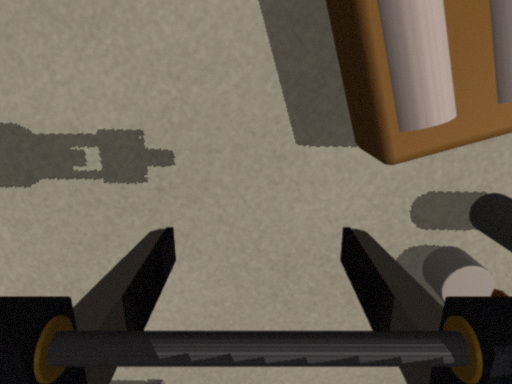

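Scene view: the jar is on the bamboo rack around (288,195) with the lid raised. In the top view the jar is around (224,178) and its tab is at about (228,208). The case, mirror, tray and tweezer are to either side. I'll enlarge both views.

```bash
cat > h.py <<'E'
import numpy as np, cv2
from scipy.spatial.transform import Rotation as R
from cell import arm
def cam(n):
    return arm.camera_info(n)
def ray(c,uv):
    f=192/np.tan(np.radians(c['vertical_fov'])/2)
    d=np.array([(uv[0]-c['cx'])/f,-(uv[1]-c['cy'])/f,-1])
    d=R.from_rotvec(c['orientation']).apply(d)
    return c['xyz'],d/np.linalg.norm(d)
def onz(c,uv,z):
    o,d=ray(c,uv); return o+d*(z-o[2])/d[2]
def proj(c,p):
    f=192/np.tan(np.radians(c['vertical_fov'])/2)
    q=R.from_rotvec(c['orientation']).inv().apply(np.asarray(p)-c['xyz'])
    return np.array([c['cx']+f*q[0]/-q[2], c['cy']-f*q[1]/-q[2]])
def tri(c1,u1,c2,u2):
    o1,d1=ray(c1,u1);o2,d2=ray(c2,u2)
    t=np.linalg.lstsq(np.c_[d1,-d2],o2-o1,rcond=None)[0]
    a=o1+d1*t[0];b=o2+d2*t[1]
    return (a+b)/2,np.linalg.norm(a-b)
E
python3 - <<'E'
import cv2
a=cv2.imread('pics/scene0.png')[130:250,220:400];cv2.imwrite('pics/scene0c.png',cv2.resize(a,None,fx=4.4,fy=4.4,interpolation=2))
a=cv2.imread('pics/top0.png')[130:240,80:280];cv2.imwrite('pics/top0c.png',cv2.resize(a,None,fx=4,fy=4,interpolation=2))
E
```

```text
(no output)
```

View pics/scene0c.png

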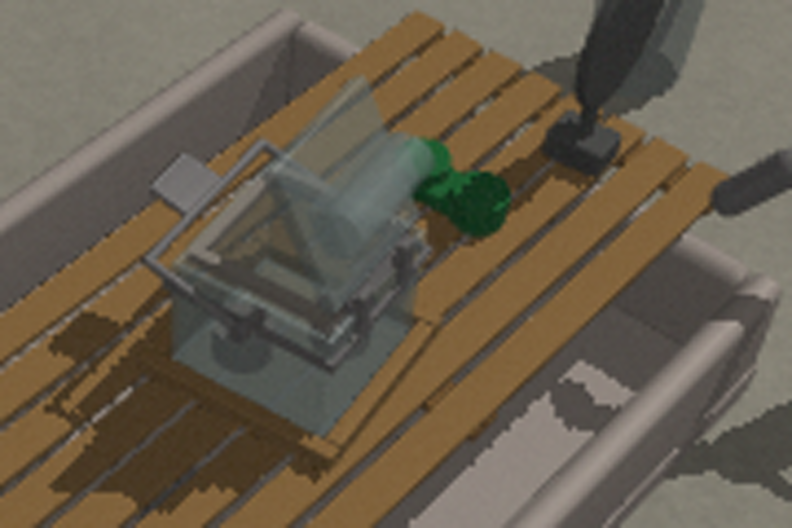

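View pics/top0c.png

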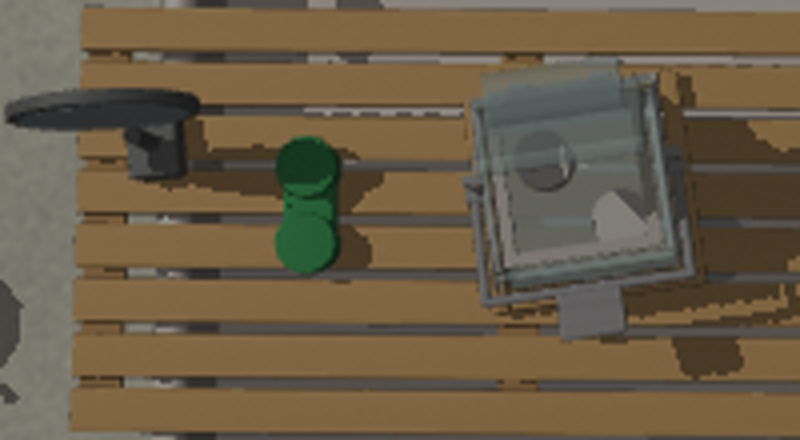

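Run:
```python
from h import *
np.set_printoptions(precision=4,suppress=True)
S=cam('scene');T=cam('top')
s=lambda u,v:(u/4.4+220-.4,v/4.4+130-.4)
t=lambda u,v:(u/4+80-.4,v/4+130-.4)
for n,a,b in [('tab',(190,185),(592,313)),('bar+y',(265,145),(487,302)),('bar-y',(150,262),(692,275)),
  ('frame right back',(335,455),(678,68)),('mirror base corner nearest',(607,170),(186,178)),('slat corner',(440,22),(72,430)),('slat corner far',(735,178),(80,8))]:
    print(n,*tri(S,s(*a),T,t(*b)))
```

```text
tab [0.5845 0.0616 0.2053] 0.0033826396867463393
bar+y [0.5898 0.1185 0.2005] 0.002644678692894149
bar-y [0.6056 0.0081 0.2001] 0.0032668834484306346
frame right back [0.7286 0.019  0.1339] 0.0038419182611856457
mirror base corner nearest [0.6807 0.3236 0.0981] 0.04055873857116957
slat corner [0.5209 0.379  0.1004] 0.016670633461008312
slat corner far [0.7634 0.3718 0.1139] 0.000715443832610508
```

```bash
cat >> h.py <<'E'
yaw=0.142
ax=np.array([np.cos(yaw),np.sin(yaw),0]);ay=np.array([-np.sin(yaw),np.cos(yaw),0])
E
python3 - <<'E'
from h import *
np.set_printoptions(precision=4,suppress=True)
S=cam('scene');T=cam('top')
s=lambda u,v:(u/4.4+220-.4,v/4.4+130-.4)
for rz in (.12,.13,.141):
    C=np.array([.658,.072,rz])
    for p,y in (((317,124),0),((360,78),.044),((275,170),-.044)):
        o,d=ray(S,s(*p)); t=((C+ay*y-o)@ay)/(d@ay); P=o+d*t-C
        x,z=P@ax,P[2]; print(rz,x,z,'rad',np.hypot(x-.044,z-.098),'ang',np.arctan2(z-.098,.044-x), 'top px',(proj(T,o+d*t)-[80,130])*4)
    for nm,p in (('frame corners',[(sx*.063,sy*.063,z) for sx in(-1,1) for sy in(-1,1) for z in (0,.014)]),):
        for q in p:
            P=C+ax*q[0]+ay*q[1]+[0,0,q[2]]
            print(q,'scene',(proj(S,P)-[220,130])*4.4,'top',(proj(T,P)-[80,130])*4)
E
```

```text
0.12 0.0027398116248661224 0.169223954502421 rad 0.08231193619223441 ang 1.045734894684261 top px [556.1113 151.1182]
0.12 0.0010826098629294673 0.16752160968323793 rad 0.08170163149610905 ang 1.0177355508422596 top px [469.3478 166.4701]
0.12 0.006363406064954722 0.17392241448392676 rad 0.08473916582136419 ang 1.1105750382392234 top px [642.3252 131.1157]
(-0.063, -0.063, 0) scene [135.8127 365.3395] top [704.1412 279.7613]
(-0.063, -0.063, 0.014) scene [135.5065 349.0296] top [703.7693 278.7058]
(-0.063, 0.063, 0) scene [258.9804 234.814 ] top [489.0231 308.6178]
(-0.063, 0.063, 0.014) scene [259.9583 218.2829] top [486.0149 307.9154]
(0.063, -0.063, 0) scene [328.0477 470.6962] top [675.6839  66.4528]
(0.063, -0.063, 0.014) scene [329.9634 454.663 ] top [674.9687  62.8112]
(0.063, 0.063, 0) scene [444.0726 325.6609] top [462.0986  94.996 ]
(0.063, 0.063, 0.014) scene [447.1041 309.2178] top [458.7846  91.6999]
0.13 0.0027398116248661224 0.159223954502421 rad 0.07382936915392171 ang 0.9777873977974683 top px [556.1113 151.1182]
0.13 0.0010826098629294673 0.15752160968323792 rad 0.0
[... 981 characters left out ...]
8 166.4701]
0.141 0.006363406064954722 0.15292241448392677 rad 0.06658066397818314 ang 0.9700259312856929 top px [642.3252 131.1157]
(-0.063, -0.063, 0) scene [135.3509 340.7392] top [703.5799 278.1683]
(-0.063, -0.063, 0.014) scene [135.0344 323.88  ] top [703.1941 277.0731]
(-0.063, 0.063, 0) scene [260.4548 209.8895] top [484.4829 307.5577]
(-0.063, 0.063, 0.014) scene [261.4633 192.8405] top [481.3616 306.8289]
(0.063, -0.063, 0) scene [330.9381 446.5055] top [674.6046  60.957 ]
(0.063, -0.063, 0.014) scene [332.9221 429.9003] top [673.8627  57.1798]
(0.063, 0.063, 0) scene [448.6446 300.8622] top [457.0973  90.0216]
(0.063, 0.063, 0.014) scene [451.7763 283.8755] top [453.6597  86.6025]
```

```bash
cat >> h.py <<'E'
def toolR(tau,sgn=1,yw=yaw):
    "tau: pitch below horizontal of the fingers, along +jar x"
    x_=np.array([np.cos(yw),np.sin(yw),0]);y_=sgn*np.array([-np.sin(yw),np.cos(yw),0])
    z=np.cos(tau)*x_-np.sin(tau)*np.array([0,0,1]); return np.c_[np.cross(y_,z),y_,z]
def go(p,Rm,s=None):
    s=s or arm.sense()
    R0=R.from_rotvec(s['tcp_rot'])
    d=R0.inv().apply(np.asarray(p)-s['tool_pos']); r=(R0.inv()*R.from_matrix(Rm)).as_rotvec()
    print('shift',np.round(d,4).tolist(),'turn',np.round(r,3).tolist(),'dist %.0fmm %.0fdeg'%(1e3*np.linalg.norm(d),np.degrees(np.linalg.norm(r))))
def st():
    s=arm.sense(); Rm=R.from_rotvec(s['tcp_rot']).as_matrix()
    print('t',round(s['time'],2),'q',np.round(s['q'],3),'p',np.round(s['tool_pos'],4),'F',np.round(s['ft_force'],2),'w',round(s['gripper_width'],4))
    print(np.round(Rm,3).tolist()); return s
np.set_printoptions(precision=4,suppress=True)
E
python3 - <<'E'
from h import *
s=st();R0=R.from_rotvec(s['tcp_rot']);c=cam('wrist')
print('cam in tool',R0.inv().apply(c['xyz']-s['tool_pos']),(R0.inv()*R.from_rotvec(c['orientation'])).as_matrix())
for sg in(1,-1): print(sg);go([.45,.05,.36],toolR(1.0,sg))
E
```

```text
t 0.15 q [ 1.076  0.159  1.598  0.     1.386 -0.21 ] p [0.1613 0.5514 0.2139] F [-0.63  0.98 -0.53] w 0.092
[[-0.96, 0.281, -0.001], [0.281, 0.96, -0.001], [0.0, -0.001, -1.0]]
cam in tool [ 0.0852  0.0001 -0.1701] [[-0.0001  0.9545  0.2982]
 [ 1.     -0.0002  0.001 ]
 [ 0.001   0.2982 -0.9545]]
1
shift [-0.4179, -0.4003, -0.1457] turn [-0.123, -0.563, -0.415] dist 597mm 41deg
-1
shift [-0.4179, -0.4003, -0.1457] turn [-0.769, 0.168, 2.617] dist 597mm 157deg
```

>>> send_rows --motion '[[1,[-0.418,-0.4,-0.146],[-0.123,-0.563,-0.415]],[1,[-0.418,-0.4,-0.146],[-0.123,-0.563,-0.415]],[1,[-0.418,-0.4,-0.146],[-0.123,-0.563,-0.415]],[1,[-0.418,-0.4,-0.146],[-0.123,-0.563,-0.415]],[1,[-0.418,-0.4,-0.146],[-0.123,-0.563,-0.415]]]'

```text
time: 0.65
tool_pos: [0.2823, 0.3405, 0.2754]
tcp_rot: [-0.19, 2.56, 0.052]
ft_force: [0.3, 0.1, -0.1]
gripper_width: 0.0541
```

Run:
```python
from h import *
st();go([.45,.05,.36],toolR(1.0))
```

```text
t 0.65 q [ 0.871 -0.556  2.189 -0.419  1.096 -0.733] p [0.2823 0.3405 0.2754] F [ 0.29  0.11 -0.08] w 0.0541
[[-0.83, -0.147, 0.538], [-0.125, 0.989, 0.078], [-0.544, -0.003, -0.839]]
shift [-0.1488, -0.3123, -0.0032] turn [0.001, 0.004, 0.006] dist 346mm 0deg
```

>>> send_rows --motion '[[1,[-0.149,-0.312,-0.003],[0,0,0]],[1,[-0.149,-0.312,-0.003],[0,0,0]],[1,[-0.149,-0.312,-0.003],[0,0,0]],[1,[-0.149,-0.312,-0.003],[0,0,0]],[1,[-0.149,-0.312,-0.003],[0,0,0]]]'

```text
time: 1.15
tool_pos: [0.397, 0.1425, 0.3332]
tcp_rot: [-0.191, 2.559, 0.052]
ft_force: [0.9, -0.2, -0.1]
gripper_width: 0.0137
```

>>> send_rows --motion '[[1,[0,-0.08,0],[0,0,0]],[1,[0,-0.08,0],[0,0,0]]]'

```text
time: 1.35
tool_pos: [0.4089, 0.0623, 0.3338]
tcp_rot: [-0.192, 2.558, 0.052]
ft_force: [0.4, -0.3, -0.3]
gripper_width: 0.0001
```

Run:
```python
from h import *
st();go([.45,.05,.36],toolR(1.0))
c=cam('wrist');cv2.imwrite('pics/w1.png',arm.capture('wrist')[:,:,::-1]);print(c)
import json
json.dump({k:(v.tolist() if hasattr(v,'tolist') else v) for k,v in c.items()},open('w1.json','w'))
a=cv2.imread('pics/w1.png');cv2.imwrite('pics/w1b.png',cv2.resize(a,(800,600),interpolation=2))
```

```text
t 1.35 q [-0.371 -0.935  2.267  0.282  1.304 -2.096] p [0.4089 0.0623 0.3338] F [ 0.43 -0.26 -0.26] w 0.0001
[[-0.828, -0.148, 0.54], [-0.126, 0.989, 0.078], [-0.546, -0.004, -0.838]]
shift [-0.0468, -0.0183, -0.0007] turn [0.0, 0.007, 0.007] dist 50mm 1deg
{'vertical_fov': 58.826051968121625, 'cx': 257.70946853497827, 'cy': 188.79043612988522, 'xyz': array([0.2463, 0.0385, 0.43  ]), 'orientation': array([-0.6507, -0.748 ,  1.5969])}
```

View pics/w1b.png

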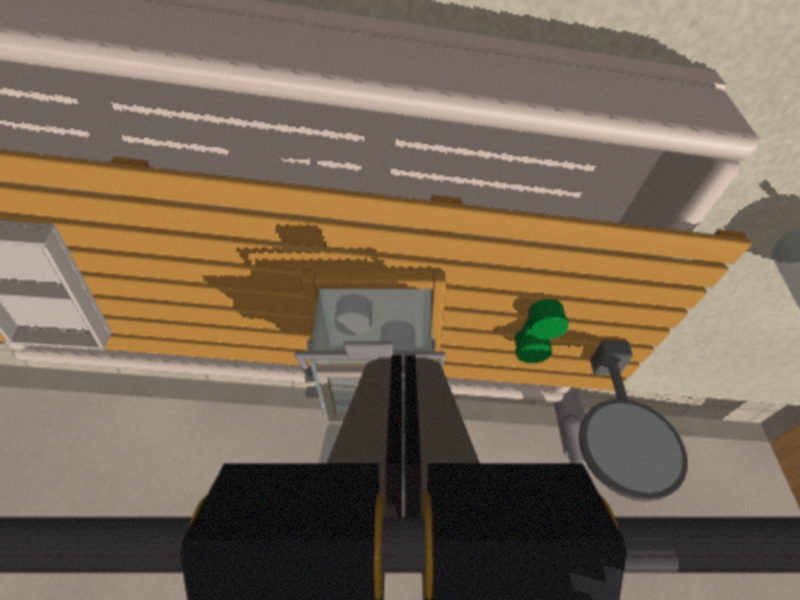

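The wrist view is upside down. The tab is around (370,350) in the enlarged image and the case is around (540,325). Joint 2 is near its limit here, so I'll fit the arm's kinematics to know which tilts can be reached.

```bash
cat > kin.py <<'E'
import numpy as np
from scipy.optimize import least_squares
from scipy.spatial.transform import Rotation as R
def fk(q,k):
    h,a1,L2,e,L3,d=k
    ry=lambda t:R.from_euler('y',t).as_matrix(); rz=lambda t:R.from_euler('z',t).as_matrix()
    A=rz(q[0]); p=A@np.array([a1,0,h]); A=A@ry(q[1]); p=p+A@[0,0,L2]
    A=A@ry(q[2]); p=p+A@[e,0,L3]; A=A@rz(q[3]); A=A@ry(q[4]); p=p+A@[0,0,d]; A=A@rz(q[5])
    return p,A
data=[([1.07593257,.159048436,1.59823661,0,1.38614679,-.210096575],[.1613,.5513,.2137]),
([.871,-.556,2.189,-.419,1.096,-.733],[.2823,.3405,.2754]),
([-.371,-.935,2.267,.282,1.304,-2.096],[.4089,.0623,.3338])]
f=lambda k:np.concatenate([fk(q,k)[0]-p for q,p in data])
if __name__=='__main__':
    for s in (0,):
        r=least_squares(f,[.3,0,.3,0,.3,.2]);print(r.x,r.cost,f(r.x))
        for q,p in data: print(np.round(fk(q,r.x)[1],2).tolist())
E
python3 kin.py
```

```text
[0.2544856  0.01751046 0.3473682  0.02081779 0.50207607 0.26814025] 0.021251179103501865 [ 0.10538382 -0.05712256  0.0020831   0.07710294 -0.06427079 -0.00290711
 -0.0489543  -0.12509209  0.00082401]
[[-0.28, -0.96, -0.0], [-0.96, 0.28, -0.0], [0.0, 0.0, -1.0]]
[[0.15, -0.83, 0.54], [-0.99, -0.12, 0.08], [0.0, -0.54, -0.84]]
[[0.15, -0.83, 0.54], [-0.99, -0.13, 0.08], [0.0, -0.55, -0.84]]
```

```bash
cat > kin.py <<'E'
import numpy as np
from scipy.optimize import least_squares
from scipy.spatial.transform import Rotation as R
ry=lambda t:R.from_euler('y',t).as_matrix()
rz=lambda t:R.from_euler('z',t).as_matrix()
def fk(q,k):
    h,b,L2,L3,d,c=k
    A=rz(q[0]); p=A@np.array([0,b,h]); A=A@ry(q[1]); p=p+A@[0,0,L2]
    A=A@ry(q[2]); p=p+A@[0,0,L3]; A=A@rz(q[3]); p=p+A@[0,c,0]; A=A@ry(q[4]); p=p+A@[0,0,d]; A=A@rz(q[5]-np.pi/2)
    return p,A@rz(np.pi)
data=[([1.07593257,.159048436,1.59823661,0,1.38614679,-.210096575],[.1613,.5513,.2137]),
([.871,-.556,2.189,-.419,1.096,-.733],[.2823,.3405,.2754]),
([-.371,-.935,2.267,.282,1.304,-2.096],[.4089,.0623,.3338])]
f=lambda k:np.concatenate([fk(q,k)[0]-p for q,p in data])
K=least_squares(f,[.3,0.05,.3,.3,.2,.05]).x
LO=np.array([-2.91,-.94,.18,-1.29,.17,-3]);HI=np.array([2.91,2.29,2.7,4.43,2.64,3])
def ik(p,Rm,seeds):
    best=None
    for s in seeds:
        g=lambda q:np.r_[(fk(q,K)[0]-p)*10,(R.from_matrix(fk(q,K)[1].T@Rm)).as_rotvec()]
        r=least_squares(g,np.clip(s,LO+.01,HI-.01),bounds=(LO,HI))
        if best is None or r.cost<best.cost: best=r
    return best.x,best.cost
if __name__=='__main__':
    print(K,f(K))
    for q,p in data: print(np.round(fk(q,K)[1],2).tolist())
E
python3 kin.py
```

```text
[ 0.26482871  0.12136067  0.36693079  0.51170465  0.32049067 -0.00160632] [-0.00056772 -0.00129441 -0.00193684  0.00268096  0.00407634  0.00094558
 -0.00398997  0.00105919  0.00099126]
[[-0.96, 0.28, -0.0], [0.28, 0.96, -0.0], [0.0, -0.0, -1.0]]
[[-0.83, -0.15, 0.54], [-0.12, 0.99, 0.08], [-0.54, -0.0, -0.84]]
[[-0.83, -0.15, 0.54], [-0.13, 0.99, 0.08], [-0.55, -0.0, -0.84]]
```

Run:
```python
from kin import *
from h import toolR,ax
seeds=[[-.2,-.5,2.2,.1,1.2,s] for s in(-2,1.5)]+[[0,.2,1.9,0,.5,1.4],[0,0.2,2.2,0,.3,-1.6],[-.1,-.3,2,3.1,1,1]]
for sg in(1,-1):
  for nm,p in (('tab',[.60,.062,.185]),('tabfar',[.575,.062,.185]),('up',[.655,.075,.26]),('lid',[.70,.08,.30])):
    for tau in (.1,.4,.7,1.0,1.3,1.57,1.8):
        q,c=ik(np.array(p),toolR(tau,sg),seeds); print(sg,nm,tau,np.round(q,2),'OK' if c<1e-5 else c)
```

```text
1 tab 0.1 [-0.39 -0.13  2.63  2.47  0.94  1.95] OK
1 tab 0.4 [-0.34 -0.37  2.56  1.92  0.47  2.56] OK
1 tab 0.7 [-0.27 -0.35  2.36  0.82  0.43 -2.61] OK
1 tab 1.0 [-0.19 -0.19  2.1   0.28  0.71 -2.07] OK
1 tab 1.3 [-0.14  0.03  1.81  0.09  1.04 -1.88] OK
1 tab 1.57 [-0.1   0.25  1.54  0.    1.34 -1.81] OK
1 tab 1.8 [-0.07  0.46  1.3  -0.05  1.6  -1.78] OK
1 tabfar 0.1 [-0.43 -0.2   2.7   2.41  0.97  1.98] 0.0005194462194068796
1 tabfar 0.4 [-0.37 -0.49  2.63  1.8   0.48  2.66] OK
1 tabfar 0.7 [-0.29 -0.45  2.42  0.79  0.46 -2.59] OK
1 tabfar 1.0 [-0.21 -0.27  2.17  0.28  0.72 -2.08] OK
1 tabfar 1.3 [-0.14 -0.04  1.88  0.09  1.04 -1.89] OK
1 tabfar 1.57 [-0.1   0.19  1.62  0.    1.33 -1.81] OK
1 tabfar 1.8 [-0.07  0.39  1.39 -0.05  1.58 -1.78] OK
1 up 0.1 [-0.28 -0.19  2.47  2.47  0.71  2.07] OK
1 up 0.4 [-0.25 -0.32  2.35  1.65  0.36  2.89] OK
1 up 0.7 [-0.2  -0.25  2.13  0.57  0.49 -2.3 ] OK
1 up 1.0 [-0.14 -0.08  1.85  0.21  0.83 -1.96] OK
1 up 1.3 [-0.1   0.14  1.54  0.07  1.19 -1.83] OK
1 up 1.57 [-0.07  0.38  1.24  0.    1.52 -1.78] OK
1 up 1.8 [-0.05  0.61  0.95 -0.04  1.81 -1.
[... 1177 characters left out ...]
  2.47  2.47  0.71 -1.07] OK
-1 up 0.4 [-0.25 -0.32  2.35  1.65  0.36 -0.25] OK
-1 up 0.7 [-0.2  -0.25  2.13  0.57  0.49  0.84] OK
-1 up 1.0 [-0.14 -0.08  1.85  0.21  0.83  1.19] OK
-1 up 1.3 [-0.1   0.14  1.54  0.07  1.19  1.31] OK
-1 up 1.57 [-0.07  0.38  1.24  0.    1.52  1.36] OK
-1 up 1.8 [-0.05  0.61  0.95 -0.04  1.81  1.38] OK
-1 lid 0.1 [-0.23 -0.14  2.33  2.46  0.62 -1.03] OK
-1 lid 0.4 [-0.21 -0.22  2.19  1.48  0.32 -0.05] OK
-1 lid 0.7 [-0.17 -0.15  1.96  0.47  0.53  0.96] OK
-1 lid 1.0 [-0.12  0.03  1.66  0.18  0.9   1.23] OK
-1 lid 1.3 [-0.08  0.26  1.33  0.06  1.29  1.33] OK
-1 lid 1.57 [-0.06  0.52  0.97  0.    1.64  1.37] OK
-1 lid 1.8 [-0.04  0.81  0.58 -0.04  1.98  1.38] OK
```

Run:
```python
from kin import *
from h import toolR
for p in ([.45,.05,.36],[.42,.05,.42],[.45,.05,.42]):
  for t in(.8,1.,1.2): print(p,t,*ik(np.array(p),toolR(t,-1),[[-.3,-.7,2.2,.3,1.2,1.]]))
```

```text
[0.45, 0.05, 0.36] 0.8 [-0.4549 -0.94    2.2858  0.4293  1.1755  0.9344] 0.00026000961016879414
[0.45, 0.05, 0.36] 1.0 [-0.3513 -0.7489  2.1299  0.2724  1.2571  1.0599] 6.404595107264098e-21
[0.45, 0.05, 0.36] 1.2 [-0.2638 -0.5464  1.959   0.146   1.3878  1.1631] 1.9604836330259174e-23
[0.42, 0.05, 0.42] 0.8 [-0.4933 -0.94    2.143   0.4077  1.3579  0.9675] 0.0023811467487865005
[0.42, 0.05, 0.42] 1.0 [-0.3979 -0.8012  2.0334  0.2851  1.4125  1.0576] 1.4116305607035473e-26
[0.42, 0.05, 0.42] 1.2 [-0.2914 -0.5978  1.8694  0.1529  1.5312  1.1576] 4.627370390707927e-27
[0.45, 0.05, 0.42] 0.8 [-0.469  -0.9115  2.1623  0.4349  1.2492  0.9594] 7.645267189914964e-23
[0.45, 0.05, 0.42] 1.0 [-0.3513 -0.7051  1.9869  0.2652  1.3527  1.0872] 2.5674225440887164e-23
[0.45, 0.05, 0.42] 1.2 [-0.2638 -0.5103  1.8163  0.144   1.4933  1.1787] 4.823931085873987e-24
```

>>> send_rows --motion '[[1,[-0.05,0,0],[0,0,1.5]],[1,[-0.05,0,0],[0,0,1.5]],[1,[-0.05,0,0],[0,0,1.5]],[1,[-0.05,0,0],[0,0,1.5]],[1,[-0.05,0,0],[0,0,1.5]]]'

```text
time: 1.9
tool_pos: [0.4516, 0.0574, 0.3598]
tcp_rot: [0.78, 2.479, 0.326]
ft_force: [0.6, 0.1, -0.1]
gripper_width: 0.0007
```

>>> send_rows --motion '[[1,[0,0,0],[0,0,2.0]],[1,[0,0,0],[0,0,2.0]],[1,[0,0,0],[0,0,2.0]],[1,[0,0,0],[0,0,2.0]],[1,[0,0,0],[0,0,2.0]]]'

```text
time: 2.4
tool_pos: [0.4514, 0.0578, 0.3594]
tcp_rot: [1.687, 2.088, 0.578]
ft_force: [-0.4, 0.5, 0.2]
gripper_width: 0.0003
```

>>> send_rows --motion '[[1,[0,0,0],[0,0,1.5]],[1,[0,0,0],[0,0,1.5]],[1,[0,0,0],[0,0,1.5]],[1,[0,0,0],[0,0,1.5]],[1,[0,0,0],[0,0,1.5]]]'

```text
time: 2.9
tool_pos: [0.4512, 0.058, 0.359]
tcp_rot: [2.454, 1.393, 0.777]
ft_force: [-1.0, -0.7, -0.3]
gripper_width: 0.0007
```

Run:
```python
from h import *
st();go([.45,.05,.42],toolR(1.0,-1))
```

```text
t 2.9 q [-0.318 -0.763  2.142  0.253  1.242  0.203] p [0.4512 0.058  0.359 ] F [-1.   -0.66 -0.28] w 0.0007
[[0.413, 0.732, 0.541], [0.845, -0.529, 0.071], [0.339, 0.428, -0.838]]
shift [0.0134, 0.0295, -0.0523] turn [0.009, -0.003, 0.892] dist 62mm 51deg
```

>>> send_rows --motion '[[1,[0.013,0.03,-0.052],[0,0,0.892]],[1,[0.013,0.03,-0.052],[0,0,0.892]],[1,[0.013,0.03,-0.052],[0,0,0.892]],[1,[0.013,0.03,-0.052],[0,0,0.892]],[1,[0.013,0.03,-0.052],[0,0,0.892]]]'

```text
time: 3.4
tool_pos: [0.4503, 0.0497, 0.4196]
tcp_rot: [2.976, 0.423, 0.892]
ft_force: [-0.2, 0.4, 0.3]
gripper_width: 0.0005
```

>>> send_rows --motion '[[1,[0,0,0],[0,0,0.16]],[1,[0,0,0],[0,0,0.16]]]'

```text
time: 3.6
tool_pos: [0.4501, 0.05, 0.4192]
tcp_rot: [-2.969, -0.18, -0.879]
ft_force: [0.1, -0.6, 0.4]
gripper_width: 0.0005
```

```bash
cat >> h.py <<'E'
import json
def snap(n,name):
    c=cam(n);im=arm.capture(n)[:,:,::-1];cv2.imwrite(f'pics/{name}.png',im)
    json.dump({k:(v.tolist() if hasattr(v,'tolist') else v) for k,v in c.items()},open(f'{name}.json','w'))
    cv2.imwrite(f'pics/{name}b.png',cv2.resize(im,(800,600),interpolation=2))
def ld(name):
    return {k:(np.array(v) if isinstance(v,list) else v) for k,v in json.load(open(f'{name}.json')).items()}
E
python3 - <<'E'
from h import *
st();go([.45,.05,.42],toolR(1.0,-1))
snap('wrist','w2')
E
```

```text
t 3.6 q [-0.349 -0.74   2.014  0.261  1.353  1.111] p [0.4501 0.05   0.4192] F [ 0.06 -0.61  0.37] w 0.0005
[[0.833, 0.122, 0.54], [0.1, -0.992, 0.071], [0.545, -0.005, -0.838]]
shift [0.0004, -0.0, -0.0007] turn [0.006, -0.006, -0.019] dist 1mm 1deg
```

View pics/w2b.png

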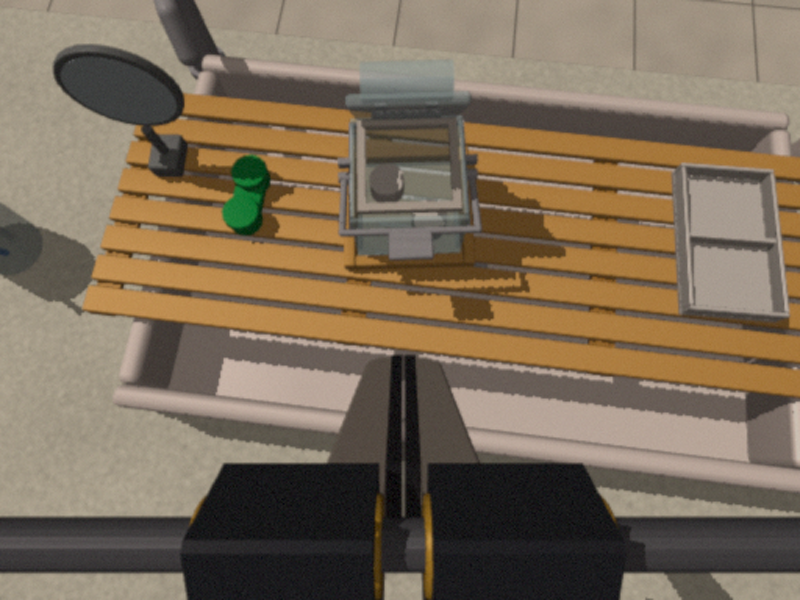

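The wrist view now shows the jar around (405,190). The tab is around (410,243), and the lid is edge-on at about (407,105) with its ridge behind it. I'll zoom in.

Run:
```python
import cv2
a=cv2.imread('pics/w2.png')[30:180,200:325];a=cv2.resize(a,None,fx=4,fy=4,interpolation=2);cv2.imwrite('pics/w2c.png',a)
```

```text
(no output)
```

View pics/w2c.png

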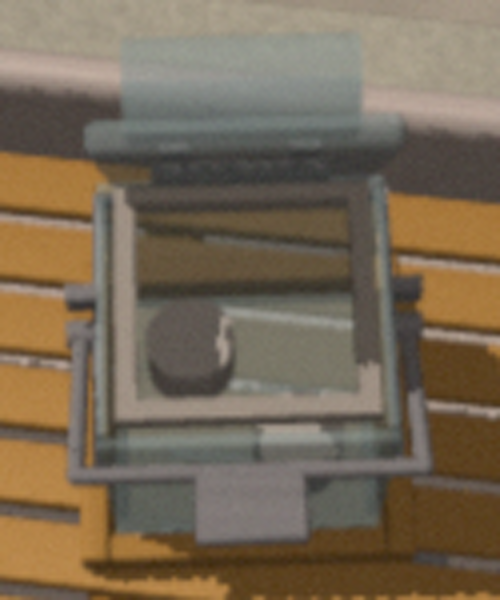

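Run:
```python
from h import *
S=cam('scene');T=cam('top');W=ld('w2')
s=lambda u,v:(u/4.4+220-.4,v/4.4+130-.4)
t=lambda u,v:(u/4+80-.4,v/4+130-.4)
w=lambda u,v:(u/4+200-.4,v/4+30-.4)
L=[('tab',(190,185),(592,313),(251,508)),('bar+y',(265,145),(487,302),(75,473)),('bar-y',(150,262),(692,275),(425,466)),
 ('edge+y',(360,78),(472,103),(87,130)),('edge-y',(275,170),(655,75),(403,122)),('ridge+y',None,(480,75),(122,38)),('ridge-y',None,(620,60),(358,35)),
 ('frontcornerframe +y',None,(497,318),(82,562)),('case near cap',None,(305,243),None),('pin+y',None,(467,187),(68,297)),('pin-y',None,(680,165),(420,288))]
for n,a,b,c in L:
    if a and b: print(n,'ST',*tri(S,s(*a),T,t(*b)))
    if a and c: print(n,'SW',*tri(S,s(*a),W,w(*c)))
    if b and c: print(n,'TW',*tri(T,t(*b),W,w(*c)))
```

```text
tab ST [0.5845 0.0616 0.2053] 0.0033826396867463393
tab SW [0.584  0.0627 0.2038] 0.002782323253723357
tab TW [0.5834 0.0611 0.2028] 0.0010371040415112177
bar+y ST [0.5898 0.1185 0.2005] 0.002644678692894149
bar+y SW [0.59   0.1197 0.1998] 0.0007828577509246185
bar+y TW [0.5887 0.1181 0.2027] 0.0016418354323976892
bar-y ST [0.6056 0.0081 0.2001] 0.0032668834484306346
bar-y SW [0.6062 0.0085 0.2001] 0.0018762205674930327
bar-y TW [0.6045 0.0074 0.2022] 0.0011325283473977408
edge+y ST [0.6742 0.1047 0.3088] 0.023101443905107273
edge+y SW [0.6537 0.1152 0.2887] 0.001033526092627936
edge+y TW [0.6922 0.125  0.235 ] 0.004406021532581237
edge-y ST [0.6903 0.0174 0.3161] 0.01637383721633214
edge-y SW [0.6672 0.0317 0.2895] 0.0025851832028883706
edge-y TW [0.7085 0.0273 0.2327] 0.0010821844239182756
ridge+y TW [0.7028 0.1149 0.2659] 0.0001785039478952833
ridge-y TW [0.7111 0.0444 0.2671] 0.002176487636011966
frontcornerframe +y TW [0.5817 0.1217 0.1334] 0.0032572782935707013
pin+y TW [0.6509 0.1301 0.2021] 0.0017481845981445708
pin-y TW [0.6634 0.0147 0.2098] 0.0018960003407228099
```

Run:
```python
from h import *
S=cam('scene');T=cam('top');W=ld('w2')
t=lambda u,v:(u/4+80-.4,v/4+130-.4)
b=lambda u,v:(u*.64-.2,v*.64-.2)
s=lambda u,v:(u/4.4+220-.4,v/4.4+130-.4)
print(tri(T,t(72,430),W,b(86,311)))
print(tri(T,t(82,8),W,b(190,95)))
print(tri(S,s(737,175),W,b(190,95)), tri(S,s(412,12),W,b(86,311)))
import cv2
for n,x0,y0,w,h,k in (('top0',90,120,60,130,5),('w2',40,40,140,180,4)):
    a=cv2.imread(f'pics/{n}.png')[y0:y0+h,x0:x0+w];cv2.imwrite(f'pics/z_{n}.png',cv2.resize(a,None,fx=4,fy=4,interpolation=2))
```

```text
(array([0.5148, 0.3721, 0.1037]), np.float64(5.257306143977693e-05))
(array([0.7764, 0.3606, 0.0821]), np.float64(0.042381424930859155))
(array([0.7659, 0.3334, 0.128 ]), np.float64(0.03811641927953315)) (array([0.5136, 0.3672, 0.1126]), np.float64(0.0014671929314484379))
```

View pics/z_top0.png

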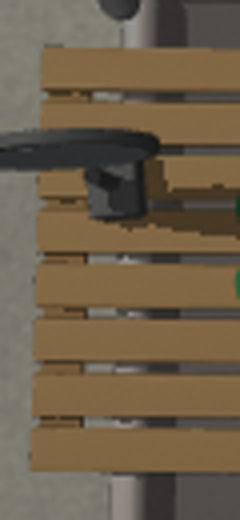

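View pics/z_w2.png

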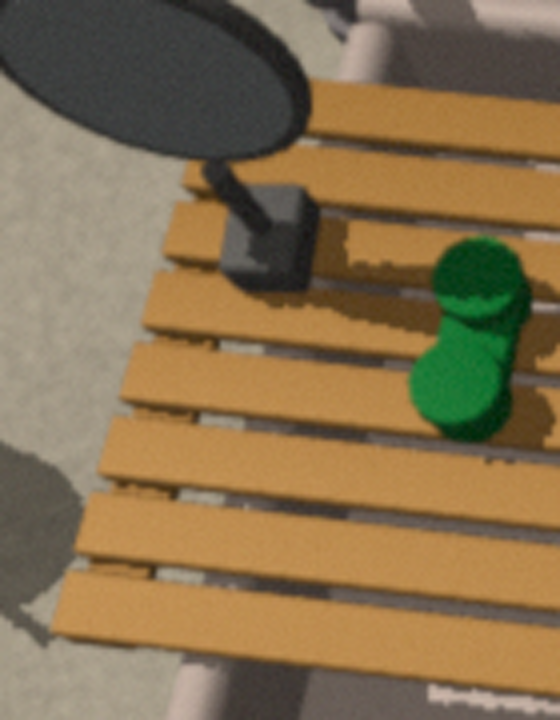

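Run:
```python
from h import *
T=cam('top');W=ld('w2')
t=lambda u,v:(u/4+90-.4,v/4+120-.4)
w=lambda u,v:(u/4+40-.4,v/4+40-.4)
for a,b in [((75,572),(32,430)),((97,493),(34,376)),((115,418),(35,321)),((137,343),(37,266)),((158,271),(39,211)),((176,202),(40,157)),((195,140),(43,102))]:
    print(tri(W,w(*a),T,t(*b)))
# per-mode test: mirror base foot corners etc
print(tri(W,w(225,275),T,t(88,217)),tri(W,w(310,290),T,t(146,217)))
```

```text
(array([0.5387, 0.3703, 0.1102]), np.float64(0.001203815873075306))
(array([0.5703, 0.3692, 0.1127]), np.float64(0.0013317308642987996))
(array([0.6019, 0.3699, 0.1131]), np.float64(3.701597582521533e-05))
(array([0.6341, 0.3695, 0.1138]), np.float64(2.682234194819414e-05))
(array([0.6664, 0.3695, 0.1137]), np.float64(0.0003465780887096753))
(array([0.6981, 0.37  , 0.1139]), np.float64(0.0008992761784321133))
(array([0.7308, 0.3717, 0.1092]), np.float64(0.0030792121515802982))
(array([0.6626, 0.3368, 0.1237]), np.float64(0.001314140530225075)) (array([0.6634, 0.3049, 0.1173]), np.float64(0.0009479140699757506))
```

Run:
```python
from h import *
S=cam('scene');T=cam('top');W=ld('w2')
for rz in(.113,.118,.125,.14):
  C=np.array([.658,.072,rz])
  print(rz)
  for n,q in (('pv+',(0,.056,.07)),('pv-',(0,-.056,.07)),('rimBL',(.05,.05,.093)),('rimFL',(-.05,.05,.093)),('rimFR',(-.05,-.05,.093)),('footFL',(-.063,.063,0.014)),('footFR',(-.063,-.063,.014)),('footBR',(.063,-.063,0))):
    P=C+ax*q[0]+ay*q[1]+[0,0,q[2]]
    print(n,'S',(proj(S,P)-[220,130])*4.4,'T',(proj(T,P)-[80,130])*4,'W',(proj(W,P)-[200,30])*4)
```

```text
0.113
pv+ S [351.7461 209.1333] T [473.2449 190.2923] W [ 82.7627 326.4989]
pv- S [240.2088 332.395 ] T [674.7147 163.3229] W [406.2729 320.1006]
rimBL S [430.3334 222.8065] T [467.1695  93.8411] W [ 94.4688 160.4124]
rimFL S [272.1928 149.374 ] T [490.2666 276.8385] W [ 92.1055 432.043 ]
rimFR S [168.4601 254.8925] T [674.5657 252.1297] W [404.5474 425.847 ]
footFL S [259.4669 226.5906] T [487.5282 308.2687] W [ 78.7574 552.2183]
footFR S [135.6604 357.2292] T [703.9564 279.2368] W [416.2378 545.5056]
footBR S [327.1063 478.575 ] T [676.0351  68.241 ] W [394.6121 265.0791]
0.118
pv+ S [352.4862 202.6906] T [472.0494 189.4886] W [ 81.166  319.3866]
pv- S [240.5312 326.0202] T [674.4412 162.3962] W [408.0142 312.9234]
rimBL S [431.4304 216.1273] T [465.9238  92.5731] W [ 92.9649 151.4187]
rimFL S [272.6198 142.698 ] T [489.1214 276.4208] W [ 90.4813 425.5223]
rimFR S [168.4803 248.2433] T [674.2848 251.5963] W [406.4133 419.2582]
footFL S [259.8174 220.6652] T [486.4491 308.0168] W [ 77.2397 547.7863]
footFR S [135.5506 351.3815] T [703.823  278.8582] W [417.9465 541.0103]
footBR S [3
[... 522 characters left out ...]
72] T [703.6343 278.3225] W [420.3943 534.5704]
footBR S [328.7268 465.0126] T [675.4305  65.1623] W [397.9477 249.1423]
0.14
pv+ S [355.8129 173.7301] T [466.6563 185.8628] W [ 73.7303 286.2658]
pv- S [241.9824 297.3219] T [673.2077 158.2157] W [416.1231 279.5009]
rimBL S [436.3659 186.074 ] T [460.3017  86.8509] W [ 85.9536 109.4906]
rimFL S [274.5392 112.6889] T [483.9522 274.5351] W [ 82.8813 395.0112]
rimFR S [168.5712 218.3147] T [673.0168 249.1887] W [415.1439 388.4284]
footFL S [261.3906 194.07  ] T [481.5871 306.8816] W [ 70.2014 527.2348]
footFR S [135.0572 325.0968] T [703.222  277.1523] W [425.8701 520.1648]
footBR S [330.7981 447.6767] T [674.6568  61.2233] W [402.3218 228.2438]
```

Run:
```python
from h import *
S=cam('scene');T=cam('top');W=ld('w2')
C=np.array([.656,.072,.113])
a=cv2.imread('pics/scene0.png')[150:240,240:330];a=cv2.resize(a,None,fx=6.5,fy=6.5,interpolation=2)
def dot(q,col):
    P=C+ax*q[0]+ay*q[1]+[0,0,q[2]]; u=(proj(S,P)-[240,150]+.5)*6.5; cv2.circle(a,tuple(int(v) for v in u),3,col,-1)
for x in(-.063,.063):
  for y in(-.063,.063):
    dot((x,y,0),(0,0,255));dot((x,y,.014),(0,255,0))
    dot((x*50/63,y*50/63,.093),(255,0,0))
for y in(-.056,.056): dot((0,y,.07),(0,255,255))
cv2.imwrite('pics/s_dots.png',a)
a=cv2.imread('pics/w2.png')[30:180,200:325];a=cv2.resize(a,None,fx=4,fy=4,interpolation=2)
def dot(q,col):
    P=C+ax*q[0]+ay*q[1]+[0,0,q[2]]; u=(proj(W,P)-[200,30]+.5)*4; cv2.circle(a,tuple(int(v) for v in u),3,col,-1)
for x in(-.063,.063):
  for y in(-.063,.063):
    dot((x,y,0),(0,0,255));dot((x,y,.014),(0,255,0))
    dot((x*50/63,y*50/63,.093),(255,0,0))
for y in(-.056,.056): dot((0,y,.07),(0,255,255))
cv2.imwrite('pics/w_dots.png',a)
```

```text
(no output)
```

View pics/s_dots.png

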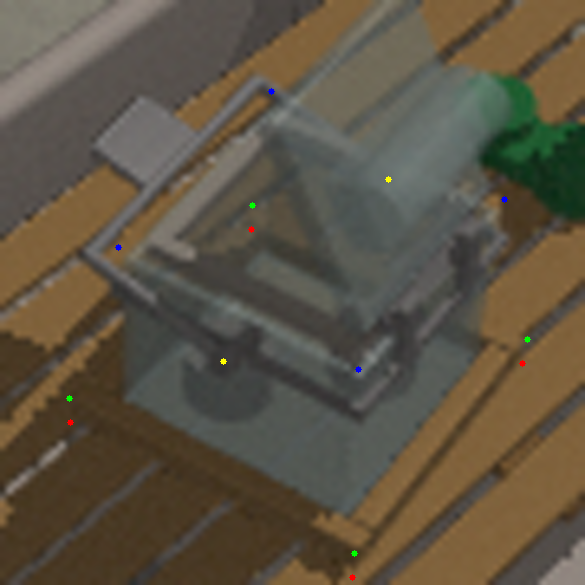

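View pics/w_dots.png

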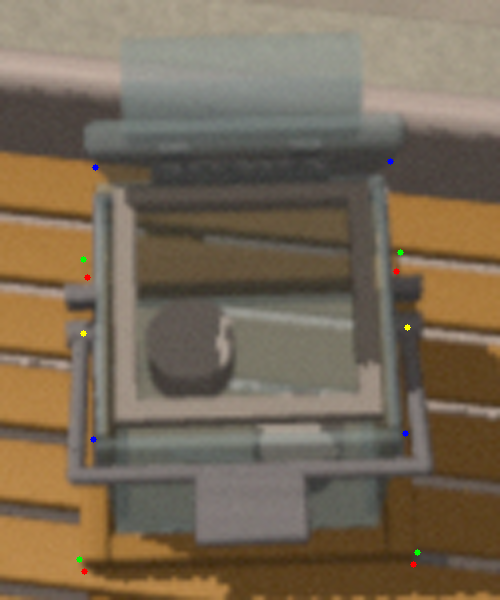

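Run:
```python
from h import *
S=cam('scene')
a=cv2.imread('pics/scene0.png')[120:220,290:400];a=cv2.resize(a,None,fx=6,fy=6,interpolation=2)
for P in [[.5387,.3703,.1102],[.6019,.3699,.1131],[.6341,.3695,.1138],[.6664,.3695,.1137],[.6981,.37,.1139],[.7308,.3717,.1092]]:
    for z,c in ((.113,(0,0,255)),(.125,(0,255,0))):
        P[2]=z;u=(proj(S,P)-[290,120]+.5)*6; cv2.circle(a,tuple(int(v) for v in u),3,c,-1)
cv2.imwrite('pics/s_d2.png',a)
```

```text
(no output)
```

View pics/s_d2.png

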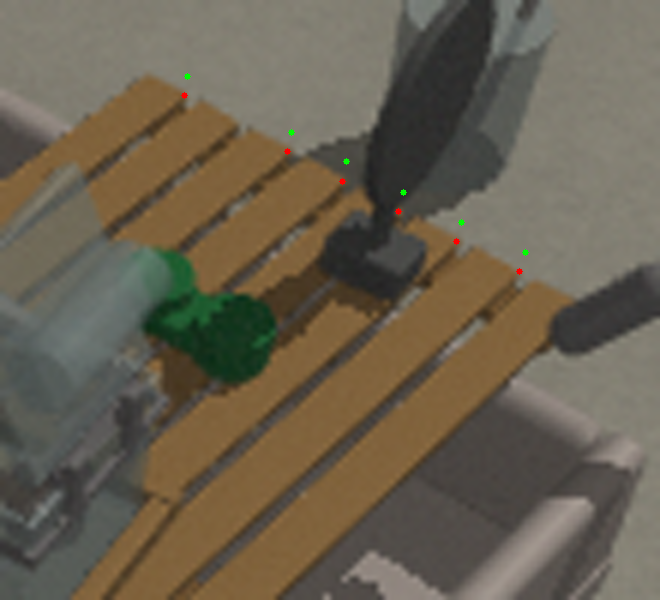

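Using a rack top at z ≈ 0.113 m, the views agree: jar centre about (0.6565, 0.072), yaw 0.142, lid about 1.0 rad open, bail about 0.45 rad. Next I compute the approach behind the lid.

```bash
cat >> h.py <<'E'
C=np.array([.6565,.072,.113])
def J(x,z,y=0): return C+ax*x/1e3+ay*y/1e3+np.array([0,0,z/1e3])
def inj(p): d=np.asarray(p)-C; return np.round([d@ax*1e3,d@ay*1e3,d[2]*1e3],1)
def lidp(th,rho=82,off=10): return J(44-rho*np.cos(th)+5*np.sin(th)+off, 98+rho*np.sin(th)+5*np.cos(th))
E
python3 - <<'E'
from h import *
go(J(40,275),toolR(np.pi/2,-1))
E
```

```text
shift [0.1905, 0.0033, 0.1611] turn [0.001, -0.576, -0.018] dist 249mm 33deg
```

>>> send_rows --motion '[[1,[0.19,0.003,0.161],[0.001,-0.576,-0.018]],[1,[0.19,0.003,0.161],[0.001,-0.576,-0.018]],[1,[0.19,0.003,0.161],[0.001,-0.576,-0.018]],[1,[0.19,0.003,0.161],[0.001,-0.576,-0.018]],[1,[0.19,0.003,0.161],[0.001,-0.576,-0.018]]]'

```text
time: 4.15
tool_pos: [0.6136, 0.067, 0.4049]
tcp_rot: [-3.124, -0.227, -0.108]
ft_force: [0.4, -0.5, 1.2]
gripper_width: 0.0006
```

>>> send_rows --motion '[[1,[0,0,0],[0,0,0]]]'

```text
time: 4.25
tool_pos: [0.6185, 0.0672, 0.3925]
tcp_rot: [-3.122, -0.232, -0.078]
ft_force: [-0.4, 0.6, -2.8]
gripper_width: 0.0006
```

Run:
```python
from h import *
s=st();print(inj(s['tool_pos']));go(J(30,190),toolR(np.pi/2,-1));snap('wrist','w3');snap('scene','s3')
```

```text
t 4.25 q [-0.095  0.193  1.213  0.018  1.687  1.33 ] p [0.6185 0.0672 0.3925] F [-0.36  0.6  -2.83] w 0.0006
[[0.988, 0.148, 0.049], [0.148, -0.989, 0.013], [0.05, -0.006, -0.999]]
[-38.3   0.6 279.5]
shift [0.0637, 0.0016, 0.0928] turn [-0.006, -0.05, 0.006] dist 113mm 3deg
```

View pics/w3b.png

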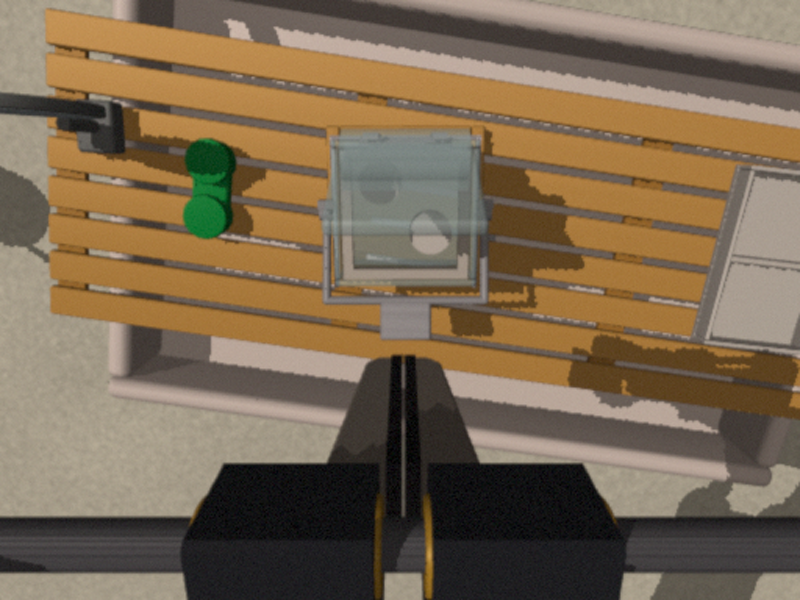

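View pics/s3b.png

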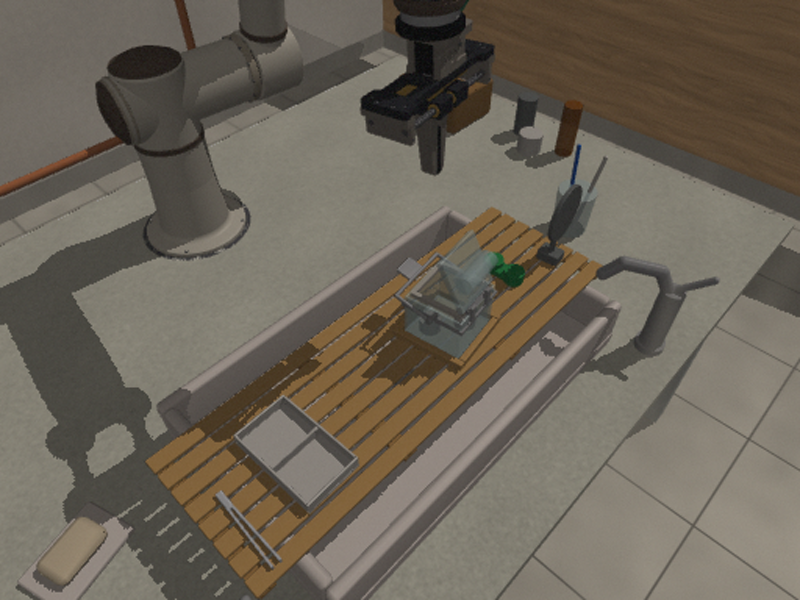

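Run:
```python
from h import *
W=ld('w3');S=ld('s3')
a=cv2.imread('pics/w3.png')[60:240,180:340];k=4;a=cv2.resize(a,None,fx=k,fy=k,interpolation=2)
b=cv2.imread('pics/s3.png')[140:240,230:340];b=cv2.resize(b,None,fx=6,fy=6,interpolation=2)
def dot(P,col):
    u=(proj(W,P)-[180,60]+.5)*k; cv2.circle(a,tuple(int(v) for v in u),3,col,-1)
    u=(proj(S,P)-[230,140]+.5)*6; cv2.circle(b,tuple(int(v) for v in u),3,col,-1)
def lid(th,rho,n,y): return J(44-rho*np.cos(th)+n*np.sin(th),98+rho*np.sin(th)+n*np.cos(th),y)
for y in(-44,44):
    for th,c in((.9,(0,0,255)),(1.,(0,255,0)),(1.1,(255,0,0))): dot(lid(th,88,5,y),c)
    dot(lid(1,0,0,y),(0,255,255)); dot(lid(1,44,33.5,y*35/44),(255,0,255))
for y in(-18,18):
    for al in(.18,.28): dot(J(-90*np.cos(al),70+90*np.sin(al),y),(255,255,0))
cv2.imwrite('pics/w3d.png',a);cv2.imwrite('pics/s3d.png',b)
```

```text
(no output)
```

View pics/w3d.png

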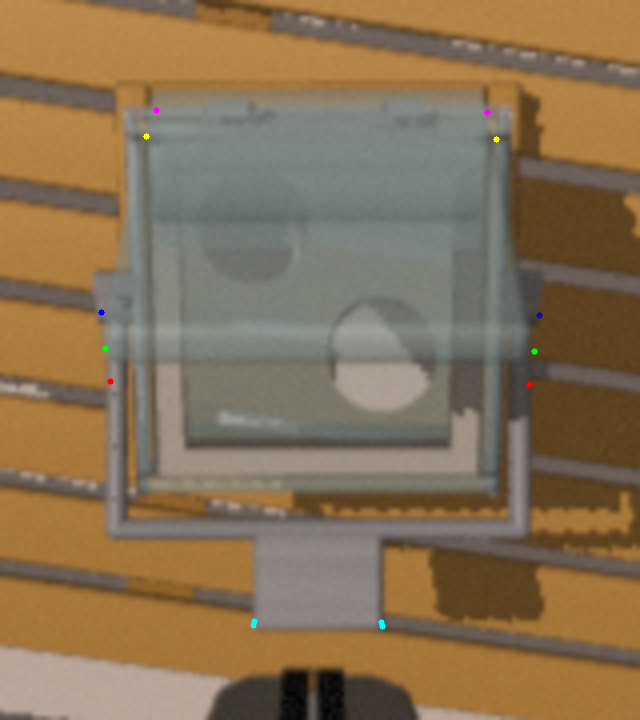

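View pics/s3d.png

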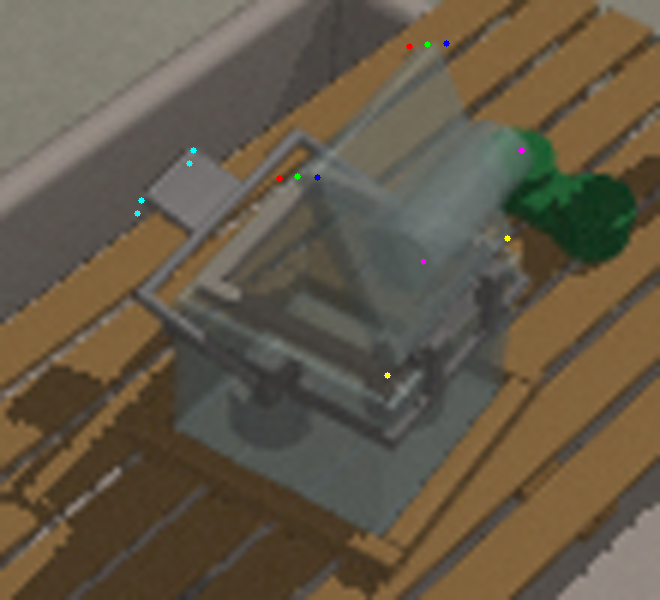

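The projected checks land on the tab, hinge and lid edge, which gives a lid angle of about 1.05 rad. I'll descend behind the lid.

>>> send_rows --motion '[[1,[0.065,0.0015,0.03],[-0.006,-0.05,0.006]],[1,[0.065,0.0015,0.05],[-0.006,-0.05,0.006]],[1,[0.065,0.0015,0.093],[-0.006,-0.05,0.006]],[1,[0.065,0.0015,0.093],[-0.006,-0.05,0.006]]]'

```text
time: 4.75
tool_pos: [0.681, 0.0768, 0.3072]
tcp_rot: [-3.133, -0.224, -0.006]
ft_force: [-0.9, 0.5, -1.5]
gripper_width: 0.0004
```

Run:
```python
from h import *
s=st();print(inj(s['tool_pos']))
Rv=toolR(np.pi/2,-1)
go(J(32,174),Rv)
for th in(1.05,.95,.85): go(lidp(th),Rv)
```

```text
t 4.75 q [-0.064  0.407  1.116  0.001  1.615  1.364] p [0.681  0.0768 0.3072] F [-0.89  0.53 -1.51] w 0.0004
[[0.99, 0.142, 0.004], [0.142, -0.99, 0.0], [0.004, 0.0, -1.0]]
[ 24.9   1.3 194.2]
shift [0.007, 0.0013, 0.0202] turn [0.0, -0.004, 0.001] dist 21mm 0deg
shift [-0.0075, 0.0013, 0.0226] turn [0.0, -0.004, 0.001] dist 24mm 0deg
shift [-0.0146, 0.0013, 0.0266] turn [0.0, -0.004, 0.001] dist 30mm 0deg
shift [-0.0214, 0.0013, 0.0312] turn [0.0, -0.004, 0.001] dist 38mm 0deg
```

>>> send_rows --motion '[[1,[0.007,0.001,0.005],[0,0,0]],[1,[0.007,0.001,0.02],[0,0,0]],[1,[0.007,0.001,0.02],[0,0,0]]]'

```text
time: 5.05
tool_pos: [0.6877, 0.0767, 0.2877]
tcp_rot: [3.134, 0.225, 0.007]
ft_force: [0.0, -0.4, -1.2]
gripper_width: -0.0
```

Run:
```python
from h import *
s=st();print(inj(s['tool_pos']));
Rv=toolR(np.pi/2,-1)
for th in(1.05,1.0,.95,.9,.85,.8): go(lidp(th),Rv)
snap('scene','s4')
a=cv2.imread('pics/s4.png')[80:240,200:360];cv2.imwrite('pics/s4c.png',cv2.resize(a,None,fx=3.7,fy=3.7,interpolation=2))
```

```text
t 5.05 q [-0.063  0.428  1.126  0.001  1.583  1.364] p [0.6877 0.0767 0.2877] F [ 0.04 -0.4  -1.2 ] w -0.0
[[0.99, 0.143, 0.004], [0.143, -0.99, 0.0], [0.004, 0.0, -1.0]]
[ 31.5   0.2 174.7]
shift [-0.014, 0.0002, 0.003] turn [0.0, -0.004, 0.001] dist 14mm 0deg
shift [-0.0176, 0.0002, 0.0049] turn [0.0, -0.004, 0.001] dist 18mm 0deg
shift [-0.0212, 0.0002, 0.007] turn [0.0, -0.004, 0.001] dist 22mm 0deg
shift [-0.0246, 0.0002, 0.0092] turn [0.0, -0.004, 0.001] dist 26mm 0deg
shift [-0.0279, 0.0002, 0.0116] turn [0.0, -0.004, 0.001] dist 30mm 0deg
shift [-0.0311, 0.0002, 0.0142] turn [0.0, -0.004, 0.001] dist 34mm 0deg
```

View pics/s4c.png

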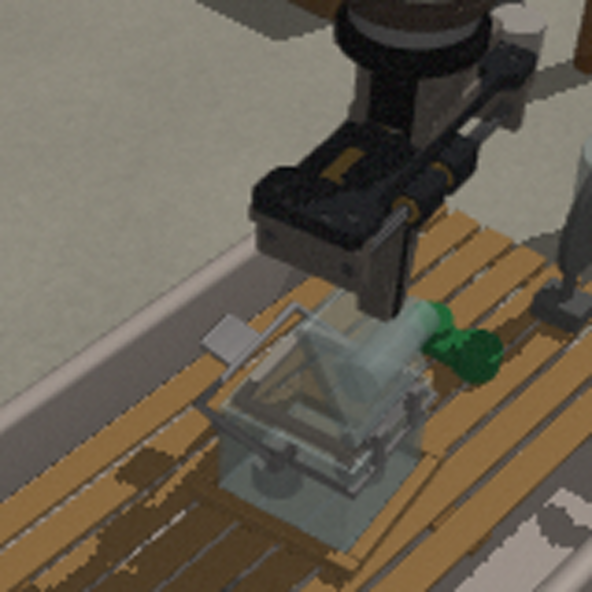

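The finger tip (around (380,315)) is behind the lid and above its ridge. I'll push forward and down along the arc.

>>> send_rows --motion '[[1,[-0.008,0,0.001],[0,0,0]],[1,[-0.014,0,0.003],[0,0,0]],[1,[-0.0175,0,0.005],[0,0,0]],[1,[-0.021,0,0.007],[0,0,0]],[1,[-0.0245,0,0.009],[0,0,0]]]'

```text
time: 5.6
tool_pos: [0.6637, 0.0731, 0.2795]
tcp_rot: [3.133, 0.224, 0.009]
ft_force: [0.9, -1.1, 1.0]
gripper_width: 0.0004
```

Run:
```python
from h import *
s=st();print(inj(s['tool_pos']));
Rv=toolR(np.pi/2,-1)
for th in(.9,.85,.8,.75,.7,.65,.6): go(lidp(th),Rv)
```

```text
t 5.6 q [-0.071  0.362  1.226  0.001  1.547  1.357] p [0.6637 0.0731 0.2795] F [ 0.89 -1.13  1.02] w 0.0004
[[0.99, 0.143, 0.006], [0.143, -0.99, 0.0], [0.006, 0.001, -1.0]]
[  7.3   0.1 166.5]
shift [-0.0004, 0.0001, 0.0012] turn [0.001, -0.006, 0.001] dist 1mm 0deg
shift [-0.0037, 0.0001, 0.0036] turn [0.001, -0.006, 0.001] dist 5mm 0deg
shift [-0.0069, 0.0001, 0.0062] turn [0.001, -0.006, 0.001] dist 9mm 0deg
shift [-0.0099, 0.0001, 0.0089] turn [0.001, -0.006, 0.001] dist 13mm 0deg
shift [-0.0129, 0.0001, 0.0118] turn [0.001, -0.006, 0.001] dist 17mm 0deg
shift [-0.0156, 0.0001, 0.0149] turn [0.001, -0.006, 0.001] dist 22mm 0deg
shift [-0.0183, 0.0001, 0.018] turn [0.001, -0.006, 0.001] dist 26mm 0deg
```

>>> send_rows --motion '[[1,[-0.004,0,0.004],[0,0,0]],[1,[-0.007,0,0.006],[0,0,0]],[1,[-0.01,0,0.009],[0,0,0]],[1,[-0.013,0,0.012],[0,0,0]],[1,[-0.0155,0,0.015],[0,0,0]]]'

```text
time: 6.1
tool_pos: [0.6481, 0.0709, 0.2641]
tcp_rot: [3.133, 0.224, 0.009]
ft_force: [0.2, -0.9, 2.0]
gripper_width: 0.0009
```

Run:
```python
from h import *
s=st();print(inj(s['tool_pos']));
Rv=toolR(np.pi/2,-1)
for th in(.6,.55,.5,.45,.4,.35,.3): go(lidp(th),Rv)
snap('scene','s5')
a=cv2.imread('pics/s5.png')[80:240,200:360];cv2.imwrite('pics/s5c.png',cv2.resize(a,None,fx=3.7,fy=3.7,interpolation=2))
```

```text
t 6.1 q [-0.076  0.326  1.302  0.001  1.508  1.351] p [0.6481 0.0709 0.2641] F [ 0.2  -0.86  1.97] w 0.0009
[[0.99, 0.143, 0.006], [0.143, -0.99, 0.0], [0.006, 0.001, -1.0]]
[ -8.5   0.1 151.1]
shift [-0.0024, 0.0001, 0.0027] turn [0.001, -0.006, 0.001] dist 4mm 0deg
shift [-0.0048, 0.0001, 0.006] turn [0.001, -0.006, 0.001] dist 8mm 0deg
shift [-0.0071, 0.0001, 0.0094] turn [0.001, -0.006, 0.001] dist 12mm 0deg
shift [-0.0092, 0.0, 0.0129] turn [0.001, -0.006, 0.001] dist 16mm 0deg
shift [-0.0112, 0.0, 0.0165] turn [0.001, -0.006, 0.001] dist 20mm 0deg
shift [-0.0129, 0.0, 0.0202] turn [0.001, -0.006, 0.001] dist 24mm 0deg
shift [-0.0145, 0.0, 0.024] turn [0.001, -0.006, 0.001] dist 28mm 0deg
```

View pics/s5c.png

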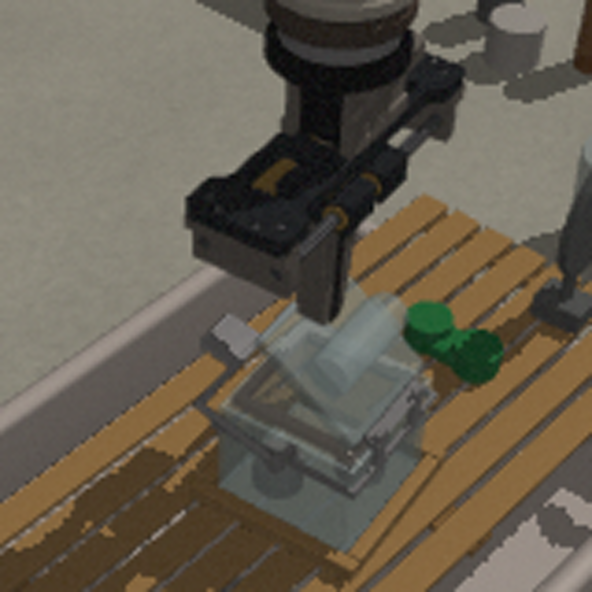

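The lid is following the tip and is now at about 0.6 rad. I'll continue.

>>> send_rows --motion '[[1,[-0.0025,0,0.003],[0,0,0]],[1,[-0.005,0,0.006],[0,0,0]],[1,[-0.007,0,0.0095],[0,0,0]],[1,[-0.009,0,0.013],[0,0,0]],[1,[-0.011,0,0.0165],[0,0,0]]]'

```text
time: 6.65
tool_pos: [0.6367, 0.0693, 0.2466]
tcp_rot: [3.133, 0.224, 0.007]
ft_force: [0.8, 0.1, 0.3]
gripper_width: 0.0003
```

Run:
```python
from h import *
s=st();print(inj(s['tool_pos']));
Rv=toolR(np.pi/2,-1)
for th in(.4,.35,.3,.25,.2,.15,.1,.05,0): go(lidp(th),Rv)
```

```text
t 6.65 q [-0.08   0.304  1.363  0.001  1.47   1.348] p [0.6367 0.0693 0.2466] F [0.8  0.06 0.25] w 0.0003
[[0.99, 0.143, 0.005], [0.143, -0.99, 0.0], [0.005, 0.001, -1.0]]
[-20.    0.1 133.6]
shift [0.0004, 0.0001, -0.0009] turn [0.001, -0.005, 0.001] dist 1mm 0deg
shift [-0.0014, 0.0001, 0.0028] turn [0.001, -0.005, 0.001] dist 3mm 0deg
shift [-0.0029, 0.0001, 0.0066] turn [0.001, -0.005, 0.001] dist 7mm 0deg
shift [-0.0043, 0.0001, 0.0104] turn [0.001, -0.005, 0.001] dist 11mm 0deg
shift [-0.0055, 0.0001, 0.0144] turn [0.001, -0.005, 0.001] dist 15mm 0deg
shift [-0.0065, 0.0001, 0.0184] turn [0.001, -0.005, 0.001] dist 19mm 0deg
shift [-0.0072, 0.0001, 0.0224] turn [0.001, -0.005, 0.001] dist 24mm 0deg
shift [-0.0078, 0.0001, 0.0265] turn [0.001, -0.005, 0.001] dist 28mm 0deg
shift [-0.0082, 0.0001, 0.0306] turn [0.001, -0.005, 0.001] dist 32mm 0deg
```

>>> send_rows --motion '[[1,[-0.0015,0,0.003],[0,0,0]],[1,[-0.003,0,0.0065],[0,0,0]],[1,[-0.0045,0,0.0105],[0,0,0]],[1,[-0.0055,0,0.0145],[0,0,0]],[1,[-0.0065,0,0.0185],[0,0,0]]]'

```text
time: 7.15
tool_pos: [0.6302, 0.0684, 0.2277]
tcp_rot: [3.133, 0.224, 0.007]
ft_force: [0.7, -0.2, 1.0]
gripper_width: 0.0003
```

Run:
```python
from h import *
s=st();print(inj(s['tool_pos']));
Rv=toolR(np.pi/2,-1)
for th in(.1,.05,0): go(lidp(th),Rv)
snap('scene','s6');snap('wrist','w6')
a=cv2.imread('pics/s6.png')[80:240,200:360];cv2.imwrite('pics/s6c.png',cv2.resize(a,None,fx=3.7,fy=3.7,interpolation=2))
```

```text
t 7.15 q [-0.083  0.297  1.408  0.001  1.432  1.345] p [0.6302 0.0684 0.2277] F [ 0.74 -0.17  1.01] w 0.0003
[[0.99, 0.143, 0.004], [0.143, -0.99, 0.0], [0.004, 0.0, -1.0]]
[-26.5   0.1 114.7]
shift [-0.0006, 0.0001, 0.0035] turn [0.0, -0.004, 0.001] dist 4mm 0deg
shift [-0.0012, 0.0001, 0.0076] turn [0.0, -0.004, 0.001] dist 8mm 0deg
shift [-0.0015, 0.0001, 0.0117] turn [0.0, -0.004, 0.001] dist 12mm 0deg
```

View pics/s6c.png

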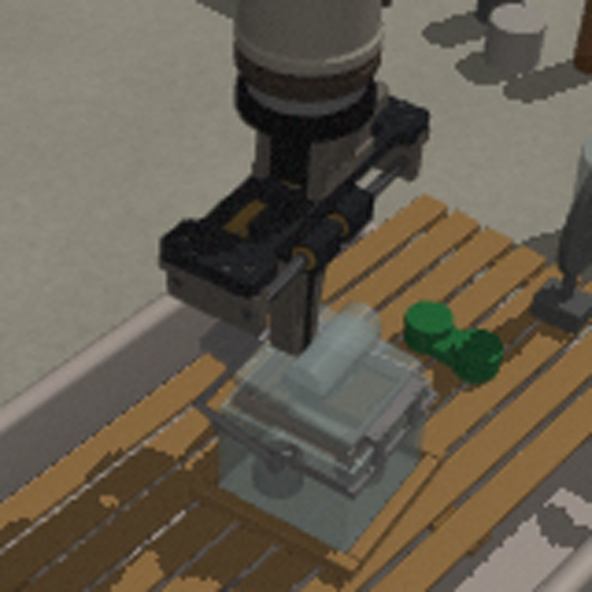

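View pics/w6b.png

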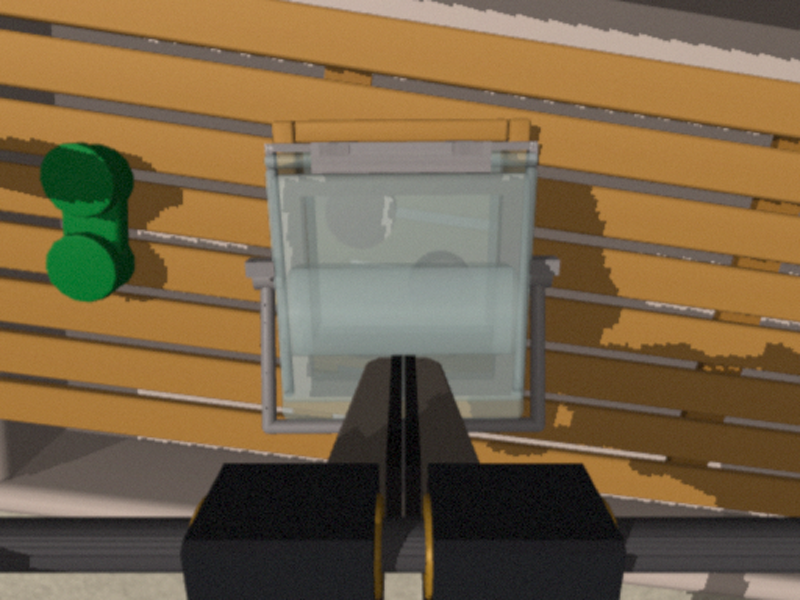

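The lid is nearly shut. The tip sits between the ridge (row 350) and the front edge (row 400). I'll lower slowly and watch the force.

>>> send_rows --motion '[[1,[-0.0005,0,0.0035],[0,0,0]],[1,[-0.0015,0,0.006],[0,0,0]],[1,[-0.002,0,0.0085],[0,0,0]],[1,[-0.002,0,0.0095],[0,0,0]]]'

```text
time: 7.65
tool_pos: [0.6276, 0.0681, 0.2173]
tcp_rot: [-3.133, -0.224, -0.004]
ft_force: [-0.5, 0.3, 1.6]
gripper_width: 0.0008
```

>>> send_rows --motion '[[1,[0,0,0.001],[0,0,0]],[1,[0,0,0.001],[0,0,0]]]'

```text
time: 7.85
tool_pos: [0.6276, 0.0681, 0.2165]
tcp_rot: [-3.133, -0.224, -0.004]
ft_force: [-2.1, -0.3, 2.8]
gripper_width: 0.0003
```

>>> send_rows --motion '[[1,[0,0,0.001],[0,0,0]],[1,[0,0,0.001],[0,0,0]]]'

```text
time: 8.05
tool_pos: [0.6276, 0.0681, 0.2161]
tcp_rot: [3.134, 0.224, 0.004]
ft_force: [-1.7, 0.8, 5.4]
gripper_width: 0.0002
```

Run:
```python
from h import *
s=st();print(inj(s['tool_pos']));
```

```text
t 8.05 q [-0.083  0.299  1.429  0.     1.411  1.344] p [0.6276 0.0681 0.2161] F [-1.74  0.76  5.38] w 0.0002
[[0.99, 0.143, 0.003], [0.143, -0.99, 0.0], [0.003, 0.0, -1.0]]
[-29.1   0.2 103.1]
```

>>> send_rows --motion '[[1,[0,0,0.001],[0,0,0]],[1,[0,0,0.001],[0,0,0]]]'

```text
time: 8.25
tool_pos: [0.6276, 0.068, 0.2158]
tcp_rot: [3.133, 0.225, 0.005]
ft_force: [-2.4, -0.5, 5.8]
gripper_width: 0.0003
```

Run:
```python
from h import *
s=st();print(inj(s['tool_pos']));go(J(-45,200),toolR(1.2,-1))
```

```text
t 8.25 q [-0.083  0.299  1.429  0.     1.41   1.344] p [0.6276 0.068  0.2158] F [-2.44 -0.55  5.77] w 0.0003
[[0.99, 0.143, 0.003], [0.143, -0.99, 0.0], [0.003, 0.0, -1.0]]
[-29.1   0.2 102.8]
shift [-0.0156, 0.0002, -0.0973] turn [0.0, 0.368, 0.001] dist 99mm 21deg
```

Run:
```python
from h import *
import kin
q=[-.25,-.4,2.3,.5,.6,.8]
for x,z in ((-45,200),(-150,170),(-150,120),(-120,94),(-89,68),(-83,76)):
  for t in(.7,.85,1.0):
    print(x,z,t,*kin.ik(J(x,z),toolR(t,-1),[q]))
```

```text
-45 200 0.7 [-0.246  -0.4364  2.1585  0.4997  0.6485  0.9029] 4.867748696252455e-24
-45 200 0.85 [-0.2126 -0.3406  2.0218  0.3257  0.7983  1.068 ] 4.7537194738319515e-29
-45 200 1.0 [-0.1811 -0.2317  1.8787  0.2112  0.9583  1.1735] 3.4105284623128745e-25
-150 170 0.7 [-0.4079 -0.8437  2.4504  0.5723  0.83    0.7846] 2.80651263946795e-20
-150 170 0.85 [-0.3424 -0.7021  2.3131  0.3999  0.9099  0.9405] 2.5401173534198013e-19
-150 170 1.0 [-0.2849 -0.5621  2.1763  0.2665  1.0147  1.0621] 1.5067431807057656e-18
-150 120 0.7 [-0.4081 -0.8229  2.5388  0.6345  0.7403  0.6968] 7.715998126990766e-26
-150 120 0.85 [-0.3425 -0.6839  2.4014  0.4371  0.8126  0.8834] 4.432681742155307e-19
-150 120 1.0 [-0.2849 -0.5456  2.2642  0.2863  0.9143  1.0274] 5.289793328426177e-30
-120 94 0.7 [-0.3495 -0.645   2.5002  0.6993  0.5953  0.6304] 8.440030763774549e-23
-120 94 0.85 [-0.2965 -0.5367  2.3678  0.4554  0.6907  0.8711] 1.9477011280909735e-26
-120 94 1.0 [-0.249  -0.4185  2.232   0.2873  0.8133  1.0366] 1.2146932148042713e-26
-89 68 0.7 [-0.3012 -0.4667  2.4475  0.8051  0.4724  0.5269] 2.989321277229448e-22
-89 68 0.85 [-0.2575 -0.3862  2.3212  0.4865  0.5814  0.8475] 7.785928844216161e-22
-89 68 1.0 [-0.2177 -0.2872  2.1876  0.2921  0.7215  1.0423] 3.814343808902188e-21
-83 76 0.7 [-0.2928 -0.455   2.423   0.7799  0.476   0.5589] 4.362457424825924e-28
-83 76 0.85 [-0.2508 -0.3747  2.2963  0.471   0.5903  0.8688] 4.55360535154437e-26
-83 76 1.0 [-0.2122 -0.2759  2.1622  0.2837  0.7335  1.0558] 7.102528771666789e-22
```

>>> send_rows --motion '[[1,[-0.001,0,-0.01],[0,0,0]],[1,[-0.005,0,-0.05],[0,0.1,0]],[1,[-0.015,0,-0.097],[0,0.2,0]],[1,[-0.015,0,-0.097],[0,0.368,0]]]'

```text
time: 8.65
tool_pos: [0.6166, 0.0655, 0.3228]
tcp_rot: [-3.058, -0.221, -0.577]
ft_force: [0.6, -0.1, 1.7]
gripper_width: 0.0008
```

Run:
```python
from h import *
s=st();print(inj(s['tool_pos']));
go(J(-130,160),toolR(.85,-1))
snap('scene','s7')
a=cv2.imread('pics/s7.png')[80:240,200:360];cv2.imwrite('pics/s7c.png',cv2.resize(a,None,fx=3.7,fy=3.7,interpolation=2))
```

```text
t 8.65 q [-0.141 -0.076  1.67   0.106  1.19   1.264] p [0.6166 0.0655 0.3228] F [ 0.56 -0.15  1.66] w 0.0008
[[0.922, 0.143, 0.361], [0.135, -0.99, 0.048], [0.364, 0.005, -0.931]]
[-40.4  -0.7 209.8]
shift [-0.1016, -0.0011, 0.0138] turn [0.003, 0.348, 0.003] dist 102mm 20deg
```

View pics/s7c.png

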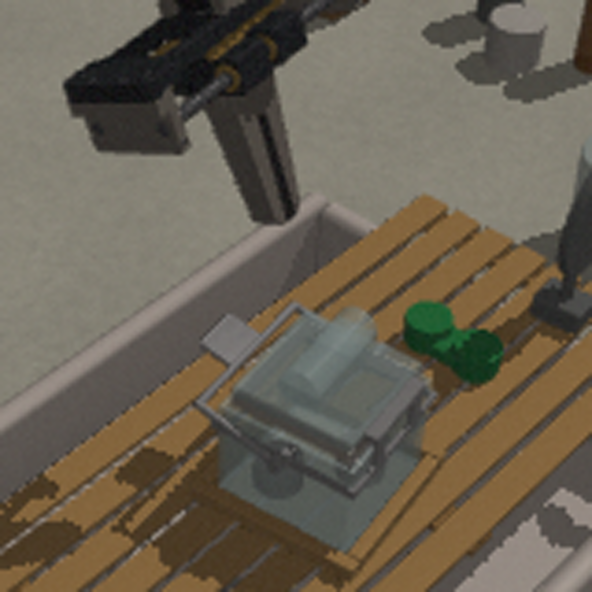

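The lid looks flat on the jar. I'll move to the front of the tab and approach from below.

>>> send_rows --motion '[[1,[-0.1,-0.001,0.0],[0,0.3,0]],[1,[-0.1,-0.001,0.0],[0,0.37,0]],[1,[-0.1,-0.001,0.0],[0,0.4,0]],[1,[-0.102,-0.001,0.014],[0.003,0.4,0.003]],[1,[-0.102,-0.001,0.014],[0.003,0.4,0.003]]]'

```text
time: 9.2
tool_pos: [0.5158, 0.0552, 0.2569]
tcp_rot: [-2.86, -0.199, -1.133]
ft_force: [-1.5, -0.8, -0.4]
gripper_width: 0.0003
```

Run:
```python
from h import *
s=st();print(inj(s['tool_pos']));
go(J(-134,112),toolR(.8,-1));go(J(-92,68.5),toolR(.8,-1))
```

```text
t 9.2 q [-0.338 -0.658  2.353  0.46   0.808  0.882] p [0.5158 0.0552 0.2569] F [-1.5  -0.76 -0.35] w 0.0003
[[0.722, 0.141, 0.678], [0.098, -0.99, 0.102], [0.685, -0.007, -0.728]]
[-141.7    3.3  143.9]
shift [-0.0162, 0.0035, 0.0284] turn [-0.005, 0.016, -0.005] dist 33mm 1deg
shift [-0.0154, 0.0038, 0.0889] turn [-0.005, 0.016, -0.005] dist 90mm 1deg
```

>>> send_rows --motion '[[1,[-0.016,0.0035,0.028],[-0.005,0.016,-0.005]],[1,[-0.016,0.0035,0.028],[-0.005,0.016,-0.005]],[1,[-0.0155,0.0038,0.055],[-0.005,0.016,-0.005]],[1,[-0.0154,0.0038,0.089],[-0.005,0.016,-0.005]],[1,[-0.0154,0.0038,0.089],[-0.005,0.016,-0.005]]]'

```text
time: 9.7
tool_pos: [0.5661, 0.0602, 0.1776]
tcp_rot: [-2.857, -0.204, -1.143]
ft_force: [-1.0, 0.8, -1.0]
gripper_width: 0.0002
```

Run:
```python
from h import *
s=st();print(inj(s['tool_pos']));
go(J(-92,68.5),toolR(.8,-1));go(J(-84.6,75.5),toolR(.8,-1))
snap('scene','s8');snap('wrist','w8')
a=cv2.imread('pics/s8.png')[80:240,200:360];cv2.imwrite('pics/s8c.png',cv2.resize(a,None,fx=3.7,fy=3.7,interpolation=2))
```

```text
t 9.7 q [-0.274 -0.348  2.327  0.6    0.526  0.728] p [0.5661 0.0602 0.1776] F [-1.02  0.8  -0.97] w 0.0002
[[0.717, 0.144, 0.682], [0.101, -0.99, 0.103], [0.69, -0.005, -0.724]]
[-91.1   1.1  64.6]
shift [0.0021, 0.0011, -0.0034] turn [-0.005, 0.009, -0.002] dist 4mm 1deg
shift [0.0123, 0.001, -0.0034] turn [-0.005, 0.009, -0.002] dist 13mm 1deg
```

View pics/s8c.png

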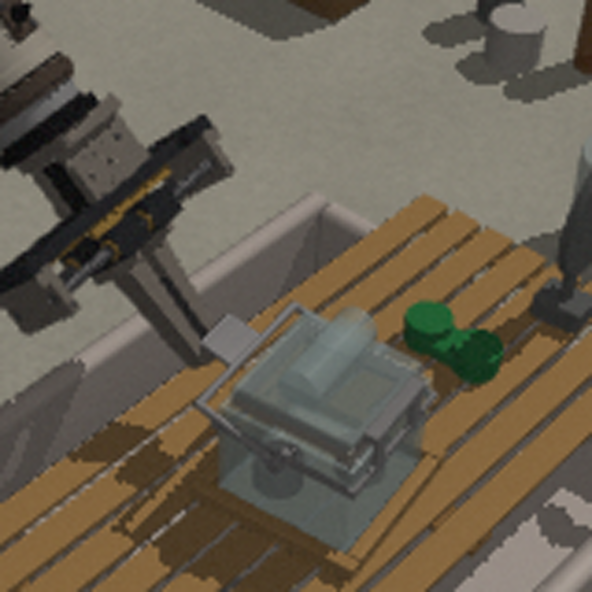

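View pics/w8b.png

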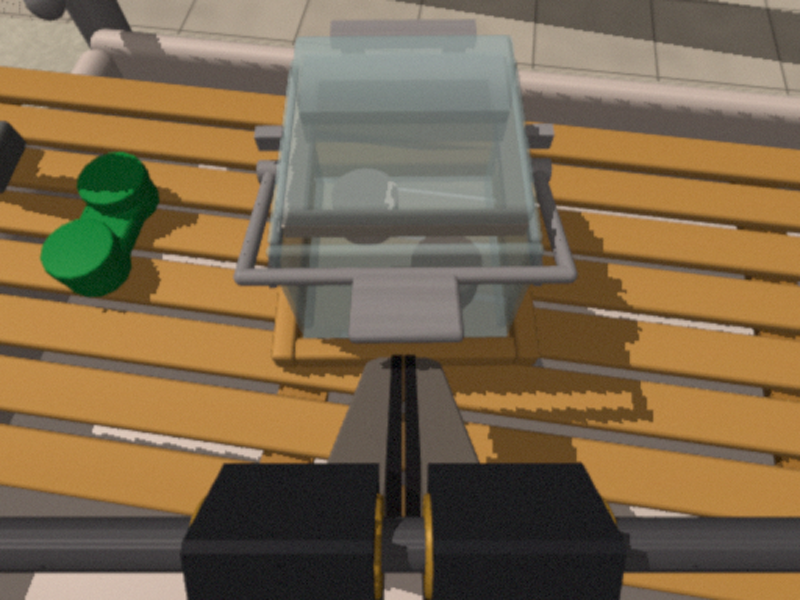

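Run:
```python
from h import *
W=ld('w8')
for a in(0.1,.2,.28,.36):
    print(a,[proj(W,J(-r*np.cos(a),70+r*np.sin(a),y))/.64 for r,y in((90,18),(90,-18),(62,56))])
print('tip',proj(W,arm.sense()['tool_pos'])/.64)
```

```text
0.1 [array([351.4671, 364.7014]), array([459.0848, 364.8282]), array([250.9028, 293.8815])]
0.2 [array([349.2013, 351.607 ]), array([461.4641, 351.7309]), array([246.7717, 283.7804])]
0.28 [array([347.3802, 338.5262]), array([463.3805, 338.6457]), array([243.5409, 274.3055])]
0.36 [array([345.5778, 323.062 ]), array([465.2814, 323.1748]), array([240.4185, 263.617 ])]
tip [404.2124 376.7497]
```

The measured tab edge matches the model at a ≈ 0.28 rad above level. I'll now lift along the arc.

```bash
cat >> h.py <<'E'
def bailp(a,tau,s=14,half=9):
    d=np.array([np.cos(tau),-np.sin(tau)]);n=np.array([np.sin(tau),np.cos(tau)])
    E=np.array([-90*np.cos(a)-2.5*np.sin(a),70+90*np.sin(a)-2.5*np.cos(a)])
    t=E+s*d-half*n
    return J(*t),t
def plan(al,tauf,s=14,half=9):
    s0=st();print('now',inj(s0['tool_pos']))
    for a in al:
        p,t=bailp(a,tauf(a),s,half);print('a %.2f tau %.2f'%(a,tauf(a)),np.round(t,1),end=' ');go(p,toolR(tauf(a),-1),s0)
E
python3 - <<'E'
from h import *
plan(np.arange(.28,.81,.06),lambda a:.8)
E
```

```text
t 9.8 q [-0.275 -0.359  2.328  0.599  0.527  0.729] p [0.5667 0.0595 0.1825] F [-0.58  0.18  0.63] w 0.0004
[[0.711, 0.143, 0.689], [0.102, -0.99, 0.1], [0.696, -0.001, -0.718]]
now [-90.7   0.3  69.5]
a 0.28 tau 0.80 [-83.9  76.2] shift [0.0095, 0.0004, -0.0001] turn [-0.002, 0.001, 0.0] dist 10mm 0deg
a 0.34 tau 0.80 [-82.4  81.3] shift [0.0142, 0.0003, -0.0028] turn [-0.002, 0.001, 0.0] dist 14mm 0deg
a 0.40 tau 0.80 [-80.6  86.4] shift [0.0191, 0.0003, -0.0052] turn [-0.002, 0.001, 0.0] dist 20mm 0deg
a 0.46 tau 0.80 [-78.5  91.4] shift [0.024, 0.0003, -0.0073] turn [-0.002, 0.001, 0.0] dist 25mm 0deg
a 0.52 tau 0.80 [-76.   96.2] shift [0.0291, 0.0003, -0.009] turn [-0.002, 0.001, 0.0] dist 31mm 0deg
a 0.58 tau 0.80 [-73.4 100.9] shift [0.0343, 0.0003, -0.0105] turn [-0.002, 0.001, 0.0] dist 36mm 0deg
a 0.64 tau 0.80 [-70.4 105.4] shift [0.0396, 0.0003, -0.0117] turn [-0.002, 0.001, 0.0] dist 41mm 0deg
a 0.70 tau 0.80 [-67.1 109.8] shift [0.0449, 0.0003, -0.0126] turn [-0.002, 0.001, 0.0] dist 47mm 0deg
a 0.76 tau 0.80 [-63.7 113.9] shift [0.0503, 0.0003, -0.0131] turn [-0.002, 0.001, 0.0] dist 52mm 0deg
```

>>> send_rows --motion '[[1,[0.0095,0,0],[0,0,0]],[1,[0.014,0,-0.003],[0,0,0]],[1,[0.019,0,-0.005],[0,0,0]],[1,[0.024,0,-0.0075],[0,0,0]],[1,[0.024,0,-0.0075],[0,0,0]]]'

```text
time: 10.3
tool_pos: [0.5794, 0.061, 0.2067]
tcp_rot: [-2.854, -0.205, -1.161]
ft_force: [0.7, 0.3, 0.2]
gripper_width: 0.0003
```

Run:
```python
from h import *
plan(np.arange(.46,.83,.06),lambda a:.8)
snap('wrist','w9')
```

```text
t 10.3 q [-0.261 -0.355  2.275  0.544  0.559  0.799] p [0.5794 0.061  0.2067] F [0.72 0.28 0.16] w 0.0003
[[0.709, 0.143, 0.691], [0.102, -0.99, 0.1], [0.698, -0.0, -0.716]]
now [-77.9   0.   93.7]
a 0.46 tau 0.80 [-78.5  91.4] shift [-0.002, 0.0, 0.0013] turn [-0.001, -0.002, 0.001] dist 2mm 0deg
a 0.52 tau 0.80 [-76.   96.2] shift [0.0031, 0.0, -0.0005] turn [-0.001, -0.002, 0.001] dist 3mm 0deg
a 0.58 tau 0.80 [-73.4 100.9] shift [0.0083, 0.0, -0.002] turn [-0.001, -0.002, 0.001] dist 9mm 0deg
a 0.64 tau 0.80 [-70.4 105.4] shift [0.0136, 0.0, -0.0031] turn [-0.001, -0.002, 0.001] dist 14mm 0deg
a 0.70 tau 0.80 [-67.1 109.8] shift [0.0189, 0.0001, -0.004] turn [-0.001, -0.002, 0.001] dist 19mm 0deg
a 0.76 tau 0.80 [-63.7 113.9] shift [0.0243, 0.0001, -0.0045] turn [-0.001, -0.002, 0.001] dist 25mm 0deg
a 0.82 tau 0.80 [-59.9 117.8] shift [0.0297, 0.0001, -0.0047] turn [-0.001, -0.002, 0.001] dist 30mm 0deg
```

View pics/w9b.png

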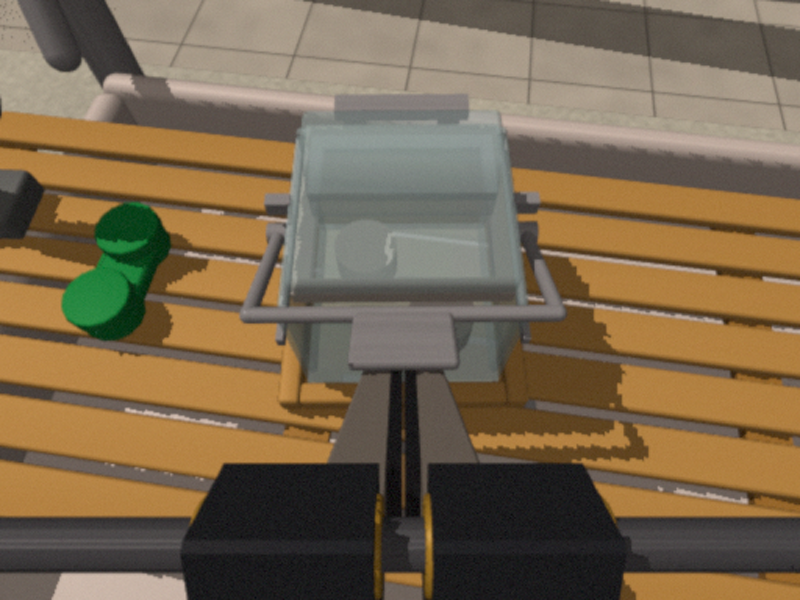

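The tab (around (403,342)) now overlaps the tip and is lifting. I'll continue.

>>> send_rows --motion '[[1,[0.003,0,-0.0005],[0,0,0]],[1,[0.0085,0,-0.002],[0,0,0]],[1,[0.0135,0,-0.003],[0,0,0]],[1,[0.019,0,-0.004],[0,0,0]],[1,[0.0245,0,-0.0045],[0,0,0]]]'

```text
time: 10.85
tool_pos: [0.5936, 0.0633, 0.2266]
tcp_rot: [-2.854, -0.205, -1.159]
ft_force: [-0.6, 0.6, -1.6]
gripper_width: 0.0006
```

Run:
```python
from h import *
plan(np.arange(.7,1.2,.06),lambda a:max(.8,a))
```

```text
t 10.85 q [-0.244 -0.334  2.217  0.5    0.584  0.859] p [0.5936 0.0633 0.2266] F [-0.59  0.57 -1.59] w 0.0006
[[0.709, 0.143, 0.69], [0.102, -0.99, 0.1], [0.697, -0.0, -0.717]]
now [-63.5   0.2 113.6]
a 0.70 tau 0.80 [-67.1 109.8] shift [-0.0053, 0.0002, 0.0002] turn [-0.002, -0.001, 0.001] dist 5mm 0deg
a 0.76 tau 0.80 [-63.7 113.9] shift [0.0, 0.0002, -0.0003] turn [-0.002, -0.001, 0.001] dist 0mm 0deg
a 0.82 tau 0.82 [-60.3 117.7] shift [0.0052, 0.0002, -0.0007] turn [-0.002, -0.021, 0.001] dist 5mm 1deg
a 0.88 tau 0.88 [-57.3 121.2] shift [0.0097, 0.0002, -0.0011] turn [-0.001, -0.081, 0.001] dist 10mm 5deg
a 0.94 tau 0.94 [-54.1 124.6] shift [0.0143, 0.0002, -0.0013] turn [-0.001, -0.141, 0.001] dist 14mm 8deg
a 1.00 tau 1.00 [-50.7 127.7] shift [0.019, 0.0003, -0.0012] turn [-0.001, -0.201, 0.001] dist 19mm 12deg
a 1.06 tau 1.06 [-47.2 130.7] shift [0.0236, 0.0003, -0.0009] turn [-0.001, -0.261, 0.001] dist 24mm 15deg
a 1.12 tau 1.12 [-43.5 133.4] shift [0.0281, 0.0003, -0.0002] turn [-0.001, -0.321, 0.001] dist 28mm 18deg
a 1.18 tau 1.18 [-39.6 135.9] shift [0.0326, 0.0003, 0.0007] turn [-0.001, -0.381, 0.001] dist 33mm 22deg
```

>>> send_rows --motion '[[1,[0.005,0,-0.0005],[0,-0.02,0]],[1,[0.0095,0,-0.001],[0,-0.08,0]],[1,[0.0145,0,-0.0015],[0,-0.14,0]],[1,[0.019,0,-0.001],[0,-0.2,0]],[1,[0.0235,0,-0.001],[0,-0.26,0]]]'

```text
time: 11.35
tool_pos: [0.61, 0.0655, 0.2442]
tcp_rot: [-2.998, -0.215, -0.781]
ft_force: [-1.3, 0.3, -1.1]
gripper_width: 0.0002
```

Run:
```python
from h import *
plan(np.arange(1.0,1.5,.06),lambda a:max(.8,a))
snap('wrist','w10');snap('scene','s10')
a=cv2.imread('pics/s10.png')[80:240,200:360];cv2.imwrite('pics/s10c.png',cv2.resize(a,None,fx=3.7,fy=3.7,interpolation=2))
```

```text
t 11.35 q [-0.171 -0.149  1.929  0.196  0.884  1.168] p [0.61   0.0655 0.2442] F [-1.29  0.26 -1.1 ] w 0.0002
[[0.864, 0.143, 0.483], [0.125, -0.99, 0.07], [0.488, 0.0, -0.873]]
now [-46.9   0.1 131.2]
a 1.00 tau 1.00 [-50.7 127.7] shift [-0.005, 0.0001, 0.0012] turn [-0.001, 0.061, 0.001] dist 5mm 4deg
a 1.06 tau 1.06 [-47.2 130.7] shift [-0.0005, 0.0001, 0.0003] turn [-0.001, 0.001, 0.001] dist 1mm 0deg
a 1.12 tau 1.12 [-43.5 133.4] shift [0.0041, 0.0001, -0.0002] turn [-0.001, -0.059, 0.001] dist 4mm 3deg
a 1.18 tau 1.18 [-39.6 135.9] shift [0.0087, 0.0001, -0.0005] turn [-0.001, -0.119, 0.001] dist 9mm 7deg
a 1.24 tau 1.24 [-35.6 138.1] shift [0.0133, 0.0001, -0.0005] turn [-0.001, -0.179, 0.001] dist 13mm 10deg
a 1.30 tau 1.30 [-31.4 140.2] shift [0.0179, 0.0001, -0.0002] turn [-0.0, -0.239, 0.001] dist 18mm 14deg
a 1.36 tau 1.36 [-27.1 141.9] shift [0.0225, 0.0001, 0.0003] turn [-0.0, -0.299, 0.001] dist 22mm 17deg
a 1.42 tau 1.42 [-22.8 143.4] shift [0.027, 0.0001, 0.0011] turn [-0.0, -0.359, 0.001] dist 27mm 21deg
a 1.48 tau 1.48 [-18.3 144.6] shift [0.0315, 0.0001, 0.0022] turn [-0.0, -0.419, 0.001] dist 32mm 24deg
```

View pics/w10b.png

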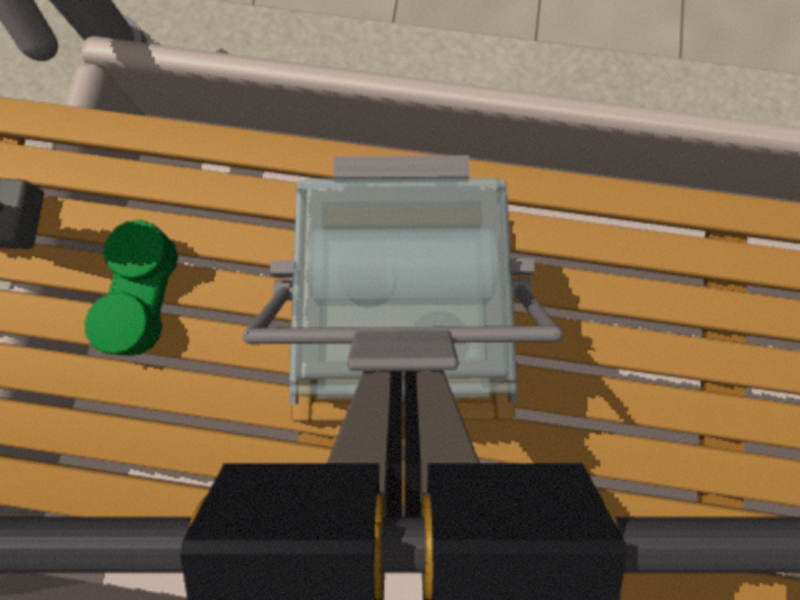

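View pics/s10c.png

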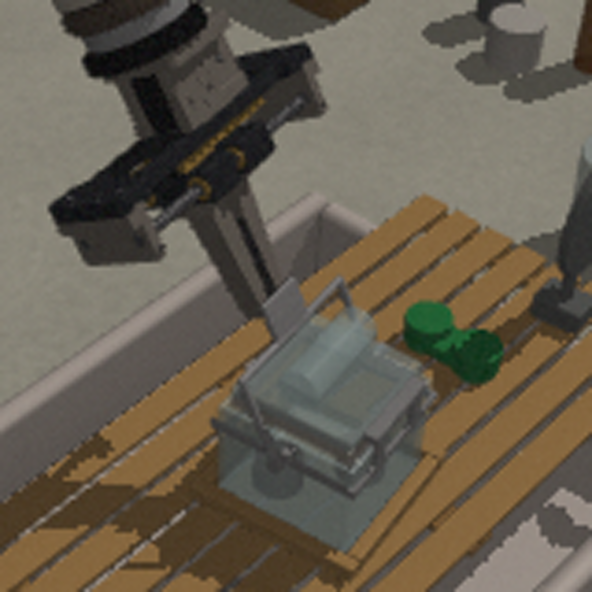

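The bail is rising as planned; it's about 1.06 rad above level, and the lid is still shut. I'll carry on to just short of the ridge.

>>> send_rows --motion '[[1,[0.004,0,0],[0,-0.06,0]],[1,[0.0085,0,-0.0005],[0,-0.12,0]],[1,[0.0135,0,-0.0005],[0,-0.18,0]],[1,[0.018,0,0],[0,-0.24,0]],[1,[0.0225,0,0.0005],[0,-0.3,0]]]'

```text
time: 11.95
tool_pos: [0.6313, 0.0685, 0.2562]
tcp_rot: [-3.101, -0.224, -0.331]
ft_force: [-0.4, -0.1, -1.0]
gripper_width: 0.0005
```

Run:
```python
from h import *
plan(np.arange(1.36,1.75,.04),lambda a:min(1.5,max(.8,a)))
```

```text
t 11.95 q [-0.109  0.116  1.576  0.056  1.244  1.305] p [0.6313 0.0685 0.2562] F [-0.41 -0.13 -0.95] w 0.0005
[[0.967, 0.144, 0.209], [0.141, -0.99, 0.03], [0.211, 0.0, -0.977]]
now [-25.4   0.1 143.2]
a 1.36 tau 1.36 [-27.1 141.9] shift [-0.002, 0.0001, 0.0009] turn [-0.0, -0.002, 0.002] dist 2mm 0deg
a 1.40 tau 1.40 [-24.3 142.9] shift [0.0011, 0.0001, 0.0005] turn [-0.0, -0.042, 0.002] dist 1mm 2deg
a 1.44 tau 1.44 [-21.3 143.9] shift [0.0041, 0.0001, 0.0002] turn [-0.0, -0.082, 0.002] dist 4mm 5deg
a 1.48 tau 1.48 [-18.3 144.6] shift [0.0072, 0.0001, 0.0001] turn [-0.0, -0.122, 0.002] dist 7mm 7deg
a 1.52 tau 1.50 [-15.1 145.2] shift [0.0105, 0.0001, 0.0002] turn [-0.0, -0.142, 0.002] dist 11mm 8deg
a 1.56 tau 1.50 [-11.5 145.4] shift [0.0141, 0.0001, 0.0008] turn [-0.0, -0.142, 0.002] dist 14mm 8deg
a 1.60 tau 1.50 [ -7.9 145.4] shift [0.0176, 0.0002, 0.0015] turn [-0.0, -0.142, 0.002] dist 18mm 8deg
a 1.64 tau 1.50 [ -4.3 145.4] shift [0.0211, 0.0002, 0.0023] turn [-0.0, -0.142, 0.002] dist 21mm 8deg
a 1.68 tau 1.50 [ -0.7 145.1] shift [0.0246, 0.0002, 0.0033] turn [-0.0, -0.142, 0.002] dist 25mm 8deg
a 1.72 tau 1.50 [  2.9 144.8] shift [0.028, 0.0002, 0.0044] turn [-0.0, -0.142, 0.002] dist 28mm 8deg
```

>>> send_rows --motion '[[1,[0.002,0,0.0005],[0,-0.05,0]],[1,[0.0045,0,0],[0,-0.1,0]],[1,[0.0075,0,0],[0,-0.14,0]],[1,[0.0105,0,0],[0,-0.14,0]]]'

```text
time: 12.35
tool_pos: [0.6403, 0.07, 0.2577]
tcp_rot: [-3.126, -0.227, -0.107]
ft_force: [-8.7, -2.0, 2.7]
gripper_width: 0.0005
```

Run:
```python
from h import *
plan(np.arange(1.52,1.75,.04),lambda a:1.5)
```

```text
t 12.35 q [-0.087  0.255  1.402  0.017  1.418  1.337] p [0.6403 0.07   0.2577] F [-8.66 -2.03  2.71] w 0.0005
[[0.987, 0.145, 0.067], [0.144, -0.989, 0.011], [0.068, -0.001, -0.998]]
now [-16.3   0.3 144.7]
a 1.52 tau 1.50 [-15.1 145.2] shift [0.0013, 0.0003, -0.0004] turn [-0.001, 0.003, 0.003] dist 1mm 0deg
a 1.56 tau 1.50 [-11.5 145.4] shift [0.0049, 0.0003, -0.0004] turn [-0.001, 0.003, 0.003] dist 5mm 0deg
a 1.60 tau 1.50 [ -7.9 145.4] shift [0.0085, 0.0003, -0.0002] turn [-0.001, 0.003, 0.003] dist 8mm 0deg
a 1.64 tau 1.50 [ -4.3 145.4] shift [0.0121, 0.0003, 0.0001] turn [-0.001, 0.003, 0.003] dist 12mm 0deg
a 1.68 tau 1.50 [ -0.7 145.1] shift [0.0156, 0.0003, 0.0006] turn [-0.001, 0.003, 0.003] dist 16mm 0deg
a 1.72 tau 1.50 [  2.9 144.8] shift [0.0192, 0.0004, 0.0012] turn [-0.001, 0.003, 0.003] dist 19mm 0deg
```

Now it's rubbing on the ridge at about 9 N, as expected. I'll push on in small steps.

>>> send_rows --motion '[[1,[0.003,0,0],[0,0,0]],[1,[0.006,0,0],[0,0,0]],[1,[0.0085,0,0],[0,0,0]]]'

```text
time: 12.65
tool_pos: [0.6477, 0.0711, 0.2578]
tcp_rot: [-3.125, -0.228, -0.104]
ft_force: [-3.3, -1.8, 0.7]
gripper_width: 0.0004
```

>>> send_rows --motion '[[1,[0.002,0,0],[0,0,0]],[1,[0.004,0,0],[0,0,0]]]'

```text
time: 12.85
tool_pos: [0.6513, 0.0717, 0.2578]
tcp_rot: [-3.125, -0.228, -0.104]
ft_force: [-2.3, -1.1, -0.4]
gripper_width: 0.0006
```

Run:
```python
from h import *
plan(np.arange(1.6,1.75,.04),lambda a:1.5)
```

```text
t 12.85 q [-0.083  0.286  1.364  0.017  1.427  1.34 ] p [0.6513 0.0717 0.2578] F [-2.31 -1.12 -0.37] w 0.0006
[[0.987, 0.145, 0.065], [0.145, -0.989, 0.011], [0.066, -0.002, -0.998]]
now [ -5.2   0.4 144.8]
a 1.60 tau 1.50 [ -7.9 145.4] shift [-0.0026, 0.0004, -0.0009] turn [-0.002, 0.004, 0.004] dist 3mm 0deg
a 1.64 tau 1.50 [ -4.3 145.4] shift [0.0009, 0.0004, -0.0005] turn [-0.002, 0.004, 0.004] dist 1mm 0deg
a 1.68 tau 1.50 [ -0.7 145.1] shift [0.0045, 0.0005, -0.0001] turn [-0.002, 0.004, 0.004] dist 5mm 0deg
a 1.72 tau 1.50 [  2.9 144.8] shift [0.0081, 0.0005, 0.0005] turn [-0.002, 0.004, 0.004] dist 8mm 0deg
```

>>> send_rows --motion '[[1,[0.002,0,0],[0,0,0]],[1,[0.003,0,0],[0,0,0]]]'

```text
time: 13.05
tool_pos: [0.6522, 0.0718, 0.2575]
tcp_rot: [-3.125, -0.228, -0.094]
ft_force: [-13.7, -2.2, 5.4]
gripper_width: 0.0003
```

>>> send_rows --motion '[[1,[0.002,0,0],[0,0,0]],[1,[0.002,0,0],[0,0,0]]]'

```text
time: 13.25
tool_pos: [0.6522, 0.0718, 0.2576]
tcp_rot: [-3.126, -0.229, -0.086]
ft_force: [-11.3, -3.2, 5.3]
gripper_width: 0.0003
```

>>> send_rows --motion '[[1,[0.002,0,0],[0,0,0]],[1,[0.002,0,0],[0,0,0]]]'

```text
time: 13.45
tool_pos: [0.6522, 0.0718, 0.2577]
tcp_rot: [-3.126, -0.229, -0.078]
ft_force: [-10.9, -2.6, 5.4]
gripper_width: 0.0003
```

It stopped firmly at about 12 N. I'll check by image whether that is the end stop.

Run:
```python
from h import *
print(inj(arm.sense()['tool_pos']))
snap('wrist','w12');snap('scene','s12');snap('top','t12')
W=ld('w12');S=ld('s12')
a=cv2.imread('pics/w12.png')[90:260,160:360];a=cv2.resize(a,None,fx=4,fy=4,interpolation=2)
b=cv2.imread('pics/s12.png')[130:230,230:330];b=cv2.resize(b,None,fx=6,fy=6,interpolation=2)
def dot(P,col):
    u=(proj(W,P)-[160,90]+.5)*4; cv2.circle(a,tuple(int(v) for v in u),2,col,-1)
    u=(proj(S,P)-[230,130]+.5)*6; cv2.circle(b,tuple(int(v) for v in u),2,col,-1)
for al,c in((1.45,(255,0,0)),(1.57,(0,255,0)),(1.675,(0,0,255))):
    for r,y in((62,56),(62,-56),(90,18),(90,-18)): dot(J(-r*np.cos(al),70+r*np.sin(al),y),c)
for y in(-35,35): dot(J(0,131.5,y),(255,0,255))
cv2.imwrite('pics/w12d.png',a);cv2.imwrite('pics/s12d.png',b)
```

```text
[ -4.3   0.4 144.7]
```

View pics/w12d.png

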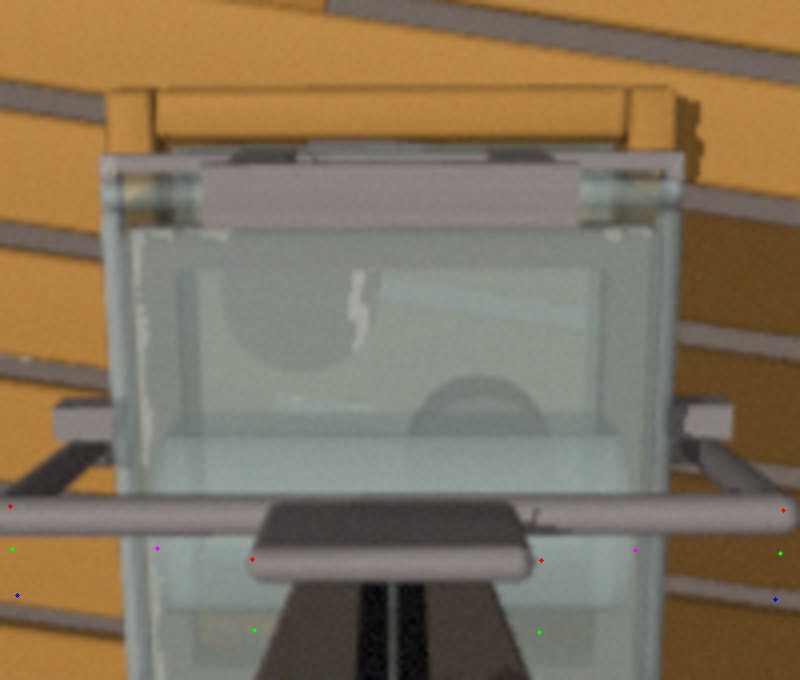

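View pics/s12d.png

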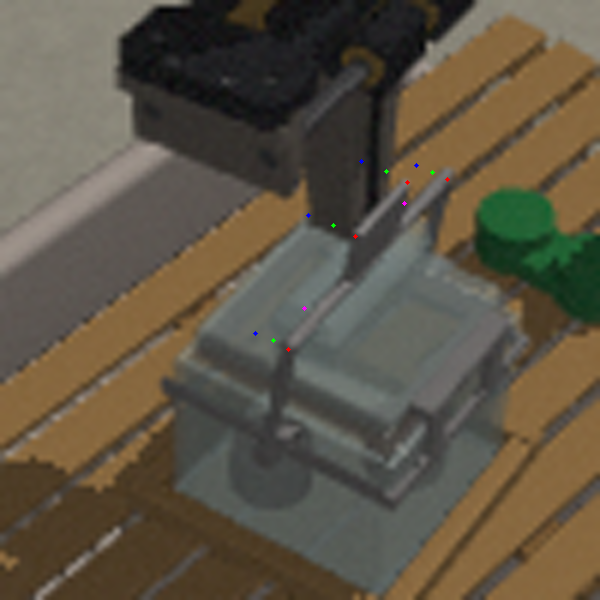

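Both views match the home angle (red dots). I'll do one slightly firmer push to confirm that it's the rigid stop, then back off.

>>> send_rows --motion '[[1,[0.003,0,0],[0,0,0]],[1,[0.005,0,0],[0,0,0]]]'

```text
time: 13.8
tool_pos: [0.6527, 0.0719, 0.2576]
tcp_rot: [-3.128, -0.23, -0.059]
ft_force: [-23.9, -4.0, 11.0]
gripper_width: 0.0005
```

>>> send_rows --motion '[[1,[-0.006,0,0],[0,0,0]],[1,[-0.02,0,0],[0,0,0]],[1,[-0.025,0,-0.04],[0,0,0]],[1,[-0.03,0,-0.09],[0,0,0]],[1,[-0.08,0,-0.14],[0,0,0]]]'

```text
time: 14.3
tool_pos: [0.5853, 0.0614, 0.3823]
tcp_rot: [-3.127, -0.231, -0.066]
ft_force: [-0.2, -0.4, 0.7]
gripper_width: 0.0003
```

>>> send_rows --motion '[[1,[-0.06,0,-0.02],[0,0,0]],[1,[-0.06,0,-0.02],[0,0,0]],[1,[-0.06,0,-0.02],[0,0,0]]]'

```text
time: 14.6
tool_pos: [0.5251, 0.0525, 0.402]
tcp_rot: [-3.128, -0.231, -0.075]
ft_force: [-0.2, 0.7, 0.1]
gripper_width: 0.0005
```

Run:
```python
from h import *
s=st();print(inj(s['tool_pos']))
snap('wrist','w13');snap('scene','s13');snap('top','t13')
W=ld('w13');S=ld('s13');T=ld('t13')
for n,Cm,x0,y0,w,h,k in(('w13',W,120,60,220,170,3.5),('s13',S,230,120,110,110,5.4),('t13',T,180,130,100,100,6)):
    a=cv2.imread(f'pics/{n}.png')[y0:y0+h,x0:x0+w];a=cv2.resize(a,None,fx=k,fy=k,interpolation=2)
    for al,c in((1.6,(0,255,0)),(1.675,(0,0,255))):
        for r,y in((62,56),(62,-56),(90,18),(90,-18)):
            u=(proj(Cm,J(-r*np.cos(al),70+r*np.sin(al),y))-[x0,y0]+.5)*k; cv2.circle(a,tuple(int(v) for v in u),2,c,-1)
    cv2.imwrite(f'pics/{n}d.png',a)
```

```text
t 14.6 q [-0.139 -0.056  1.458  0.015  1.694  1.287] p [0.5251 0.0525 0.402 ] F [-0.19  0.74  0.1 ] w 0.0005
[[0.988, 0.147, 0.048], [0.146, -0.989, 0.008], [0.048, -0.001, -0.999]]
[-132.9   -0.7  289. ]
```

View pics/s13d.png

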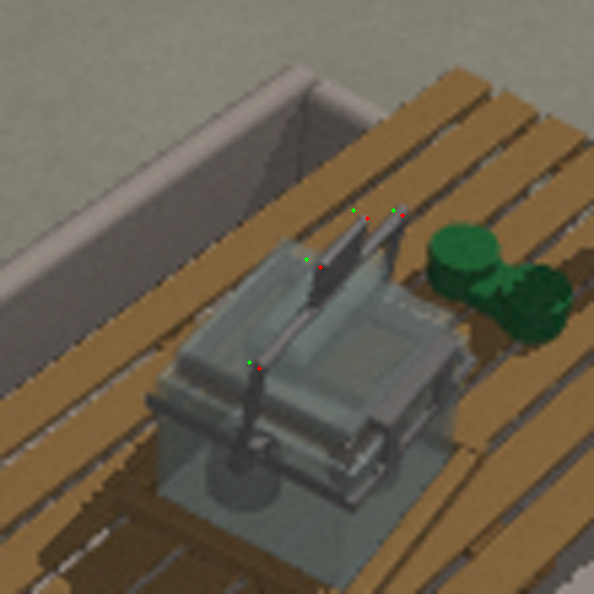

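View pics/w13d.png

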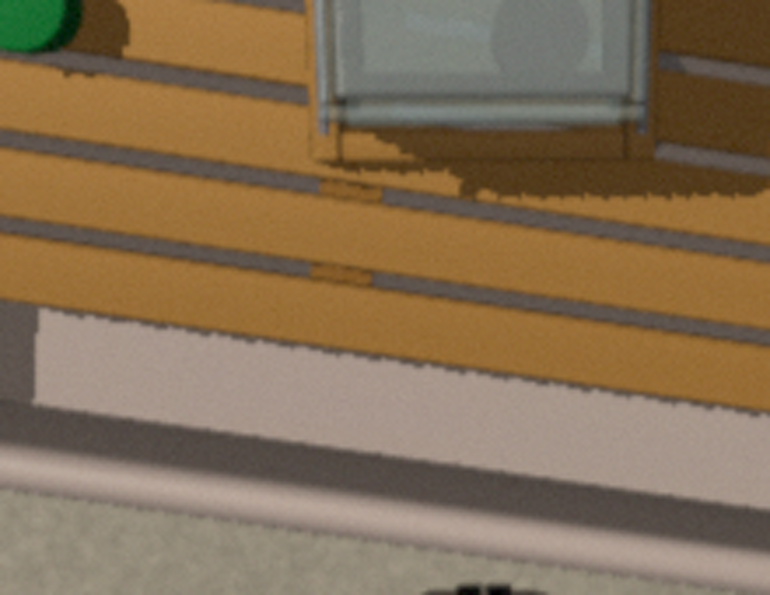

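View pics/t13b.png

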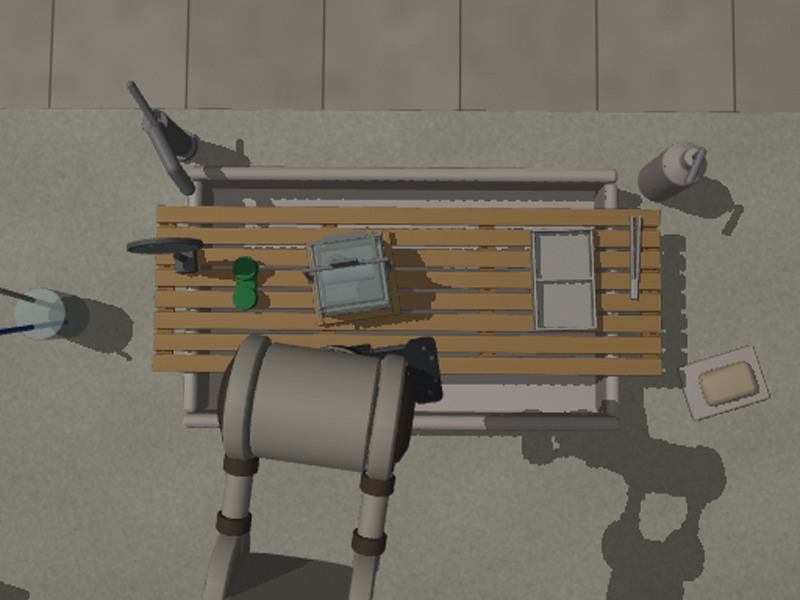

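The bail stays at its home angle after release. The last push reached 24 N with only 0.5 mm of travel, so it was against the stop. The tray, tweezer, case and mirror haven't moved, and the arm is clear.

Run:
```python
from cell import arm
print(arm.finish_job(), arm.sense()['time'])
```

```text
the job is handed in; nothing more can be done
the job is handed in; nothing more can be done
```

The jar is shut and clamped, and I handed the job in after about 15 s of robot time, well under the 48 s limit. With the fingers shut, I swung the lid down on its front strip (about 6 N at the end). Then I lifted the bail by its tab from below and pushed it over the ridge (about 9 N) to its stop.

- **Lid:** when I stopped pushing, the fingertip stood 102.8 mm above the rack, against 103 mm for a shut lid. It looked flat in the camera view afterwards.
- **Bail:** after release, the scene view matched the fully home angle (1.855 rad) to about 1 pixel. In the last push the tool moved only 0.5 mm.
- **Force:** that last push was only a check and peaked at about 26 N, more than the roughly 12 N that had already brought the bail to its stop.
- **Other things:** the tray, case, tweezer and mirror look unmoved in the top view, judged by eye. The arm was clear, with wrist force back near zero.
- **What disagreed:** my first camera estimates of the rack height ranged from 0.10 to 0.14 m. Several slat corners put it at 0.113 m, and everything afterwards fitted that. It also means the bail started about 0.46 rad up rather than fully folded.
- **Not checked:** the last wrist picture missed the bail, so the after-release angle rests mainly on the scene view.

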